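# Scrap the worn-out router cutters

## Robot

A 7-joint arm with a two-finger parallel gripper is mounted at the origin on the work surface. World frame = base frame: x ahead of the robot, y to its left, z up, the work surface at z = 0. Lengths are in m, angles in rad, forces in N, time in s.
With the tool pointing down it reaches from about 0.4 to 0.75 m from the base axis. Payload 19.5 kg.
Tool frame: the origin (TCP) lies between the finger pads; the fingertips stand finger_overhang ahead of it and the grasp point (between the pads) lies 6 mm ahead of it (finger_overhang is the distance from the TCP to the fingertips, in m); z points along the fingers, y is the direction in which the jaws open and shut (so a half turn about z gives the same grasp; the last joint's range is limited). The gripper opens to 85 mm and grips with 20 to 120 N. Pads are 22 mm wide; open, the fingers measure 114 mm over their backs; the gripper's body (76 mm by 85 mm) begins 54 mm behind the grasp point. The pads swing forward as they close: fully open they stand 13 mm farther back than shut.
Start: joints at [1.228, 0.707, -0.028, 1.485, 0.022, 0.951, -0.075], TCP at [0.17, -0.549, 0.219] pointing down, gripper open.
Joint ranges: [-2.71, 2.71], [-0.32, 2.16], [-1.57, 1.52], [0, 2.45], [-1.46, 4.6], [0, 2.02], [-2.83, 2.83]. Speed limits (rad/s): [1.89, 1.89, 2.57, 2.57, 3.01, 3.01, 3.01].

## Interface

Orientations are given as a unit quaternion [w, x, y, z].
In Python, from bench import state, snapshot, close_job, finger_overhang gives the robot as it stands. The module is installed in compiled form; this text tells all that it offers.
- The arm moves only by the shell command python3 -m inch 'ROWS' [FORCE]. ROWS is JSON, a list of rows, each an object with "delta_pos": the shift along the tool's x, y, z in m, a list of three; "dr": the turn, a rotation vector about the tool's x, y, z in degrees, a list of three; "jaw": the gripper command: -1 is shut, 1 is fully open, values between are in proportion. A call has 1 to 20 rows; each row shifts and turns the commanded pose from where the row before left it, along the tool's axes as they then stand; what a row does not reach is not made up. A row lasts 1/12 s, in which the tool goes at most 41.7 mm and 7.16 degrees, less where a joint would pass 70% of its speed; a pose out of reach is approached as far as the arm can. A call with a gripper value outside its range is refused whole. The fingers move at their own pace and stop on an object; FORCE is the grip in N (left out, the last holds). Time passes only in rows, so rows that do not move let the fingers close. It gives the time, the measured TCP pose, the force and the opening at its end, in the units of the state.
- state(): the state, without advancing time (a new reading comes with each control period).
- snapshot(name): name is "scene" or "top" or "wrist"; returns a dict with "img" (420x560x3 uint8, red, green, blue), "z_map" (420x560 float32, m along the optical axis (not along the pixel's ray), 0 where there is no reading), "vfov" (degrees; the focal length in pixels is half the picture's height over the tangent of half this angle, whatever the lens; pixels are square), "cx", "cy" (the principal point, pixels), "cam_to_world" (4x4, takes a point from camera to world coordinates); the wrist camera has in their place "hand_eye" (4x4, takes a point from camera to tool coordinates, whose origin is the TCP and whose axes are the flange's). Camera axes: x right, y down, z forward; pixel columns grow to the right and rows downward; lengths in m; the calibration is good to about 2 mm. The wrist camera is an equidistant fisheye: a pixel r from the principal point sees the ray r / f radians off the axis. A picture is of the moment at which its call begins: read the wrist's pose just before it.
- close_job(): hands the job in, once; it reports no verdict.
The state is a dict: "clock": time; "q": joint angles; "qvel": joint speeds; "tau": joint torques, N m; "tool_pos": TCP position; "tool_rot": TCP orientation; "ft_force": force on the tool from outside, world axes, zero at the start; "moment": the same for the moment, N m; "grip_width": opening from 0.0 (shut) to 1.0 (fully open).
Only numpy, scipy, OpenCV 4.12 (cv2) and the standard library are available. Lean on these libraries where they do the work, as an engineer would, in place of code of your own. Each camera call takes 0.05 s, during which the arm holds its last target.

## Task

The cutter bin on the bench still has its lid shutter across the port: push the shutter by its grip rib all the way back to its end stop, so that the sprung flap is clear. Then pick up the little bench pan by its wooden grip, press the flap down with the pan's nose and tip all three worn-out cutters through it into the bin, so that the flap shuts behind them. Stand the empty pan upright on the bench again, leaving the shutter fully open and the other things on the bench where they are.

Things in the scene. Friction and masses are not known exactly. Their poses are not given: they have to be found in the camera images.
- bin: cutter bin: a grey plastic sharps box screwed to the bench, 150 mm along its x, 240 mm along y, lid top 130 mm above the bench. Origin: centre of its underside; z up. Its lid has a square port, 92 mm wide, centred at x 0, y +55 mm, closed by a sprung flap. A flat shutter over the port runs along y between low rails (rail tops 139 mm up, at x +-58 mm) to a stop bar at the -y end
- shutter (a joint): travel of the shutter in m: 0 = covers the port, 0.105 = against its end stop, port fully clear. It moves towards the bin's -y, needs about 3 N and stays where it is left. Its plate is 104 by 104 mm, plate top 135 mm above the bench
- shutter_grip (a point): middle of the top of the shutter's upright grip rib, 155 mm above the bench. The rib stands in the middle of the shutter plate, 60 mm long along the bin's x, 12 mm thick along y, 20 mm high above the plate
- flap (a joint): angle of the one-way flap in rad: 0 = shut, level with the lid, up to 1.25 = hanging into the box. An 88 by 88 mm plate hinged along the port's edge on the bin's +y side (hinge at x 0, y +100, 127 mm up). A spring shuts it: 1.5 N at 45 mm from the hinge starts it, about 3 N there holds it at 0.9 rad; the cutters' weight does not open it
- flap_edge (a point): middle of the top face of the flap's free edge, next to the parked shutter (y +11 mm when shut); it swings down and towards the hinge. With the flap 0.7 rad down there is a gap of 20 mm beyond this edge, growing further down, through which things sliding down the flap drop into the box
- pan_grip (a point): where to grip the bench pan, a small sheet-metal dustpan of 0.16 kg: on the centre line of its upright wooden grip, 55 mm above the pan's underside. Axes are the pan's: -x towards the open nose, z up. The grip is a block 14 mm thick along x, 36 mm wide along y, from the underside to 76 mm up, behind the pan's back wall (26 mm high)
- pan_nose (a point): middle of the front edge of the pan's floor, the nose: in the pan's axes 127 mm in front (-x) of pan_grip and 53.5 mm below it. The floor is 3 mm thick with side walls 18 to 22 mm high and no front wall; 78 mm wide at the back, narrowing to 56 mm at the nose
- cutter1_mid (a point): centre of a worn-out router cutter, 60 mm long along its x, 8 mm round shank and a flat two-edged head 12 mm wide and 8 mm thick, 24 g; it lies in the pan with its shank towards the nose and does not roll. It starts to slide when the pan's floor slopes by 25 to 36 degrees (friction varies)
- cutter2_mid (a point): centre of a worn-out router cutter, 60 mm long along its x, 8 mm round shank and a flat two-edged head 13 mm wide and 8 mm thick, 24 g; it lies in the pan with its shank towards the nose and does not roll. It starts to slide when the pan's floor slopes by 25 to 36 degrees (friction varies)
- cutter3_mid (a point): centre of a worn-out router cutter, 60 mm long along its x, 8 mm round shank and a flat two-edged head 14 mm wide and 8 mm thick, 24 g; it lies in the pan with its shank towards the nose and does not roll. It starts to slide when the pan's floor slopes by 25 to 36 degrees (friction varies)
- bar_clamp: bystander: one-hand bar clamp lying on the bench, 300 mm long, 24 mm thick. Origin: its underside
- glue: bystander: glue bottle, 60 mm diameter, 178 mm tall, standing. Origin: its underside
- spring_clamp: bystander: small spring clamp lying flat, 100 mm long, 22 mm high. Origin: its underside
- rule: bystander: steel rule, 320 by 26 by 4 mm. Origin: its underside
- hammer: bystander: hammer lying on the bench, 260 mm long. Origin: its underside
- kerfing: bystander: strip of kerfed lining, 160 by 8 by 8 mm. Origin: its underside
- neck_block: bystander: wooden neck block, 50 by 60 by 45 mm. Origin: its underside

How it is judged:
By the outcome, as a careful person would: the job done as asked, in the order asked, and still so for the second after the job is handed in, with the robot touching nothing.
It also fails if it takes over 64 s, if anything falls off the work surface, if the arm or the gripper's body presses on something with over 40 N, if the wrist force passes 120 N, or if a joint passes its speed limit or range.

## Working session

There is one attempt and no reset: what is moved stays moved. The work goes in short steps, Python scripts to look and compute and a shell command to move; the robot and the scene stay as the last step left them, time stands still between calls to the robot, and variables do not carry over. Pictures are saved under pics/ and viewed, and the job is handed in when it is done.

```bash
mkdir -p pics; ls
cat > h.py <<'E'
import numpy as np, cv2
from bench import state, snapshot, finger_overhang
def save(s,n): cv2.imwrite('pics/'+n, s['img'][:,:,::-1])
E
python3 - <<'E'
from h import *
np.set_printoptions(precision=4,suppress=True)
st=state(); print({k:np.round(v,4) for k,v in st.items()}, finger_overhang)
for n in ['scene','top']:
    s=snapshot(n); save(s,n+'0.png'); np.savez('pics/'+n+'0.npz',**s); print(n,s['vfov'],s['cx'],s['cy'],s['cam_to_world'])
E
```

```text
pics
{'clock': np.float64(0.0), 'q': array([ 1.2283,  0.7071, -0.0276,  1.485 ,  0.022 ,  0.9509, -0.0755]), 'qvel': array([ 0.0008,  0.0013, -0.001 , -0.    , -0.0019, -0.0012, -0.0016]), 'tau': array([ -0.0002, -88.3205,   1.2345, -23.6168,   0.0169,   0.0065,
         0.0001]), 'tool_pos': array([ 0.1703, -0.5489,  0.2189]), 'tool_rot': array([-0.0005,  0.9887,  0.1498, -0.0001]), 'ft_force': array([-0.7445, -1.0858, -0.7601]), 'moment': array([ 0.0312, -0.0986,  0.0127]), 'grip_width': np.float64(1.0001)} 0.025
scene 49.08191710037824 280.7119162271812 213.88246684820425 [[ 0.522   0.5948 -0.6113  1.4413]
 [ 0.8529 -0.354   0.3838 -0.6388]
 [ 0.0119 -0.7217 -0.6921  1.0906]
 [ 0.      0.      0.      1.    ]]
top 53.97068442243866 278.0853245421257 205.85692695273377 [[ 0.0078 -0.9745  0.2243  0.3565]
 [-1.     -0.0063  0.0072 -0.0841]
 [-0.0056 -0.2243 -0.9745  1.1371]
 [ 0.      0.      0.      1.    ]]
```

View pics/scene0.png

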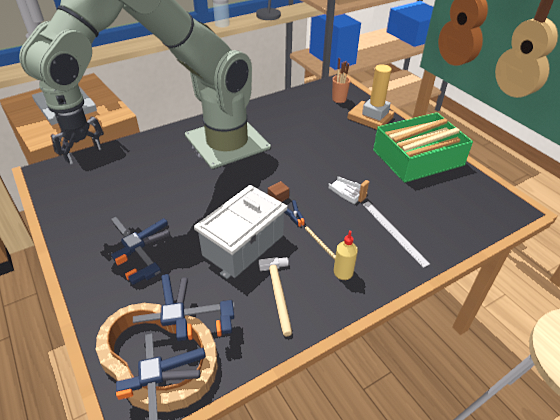

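View pics/top0.png

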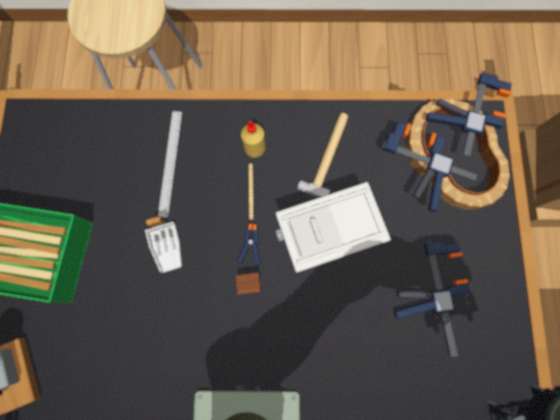

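```bash
cat >> h.py <<'E'
def cloud(s):
    f=s['img'].shape[0]/2/np.tan(np.radians(float(s['vfov']))/2); z=s['z_map']
    v,u=np.mgrid[:z.shape[0],:z.shape[1]]
    p=np.stack([(u-s['cx'])/f*z,(v-s['cy'])/f*z,z],-1); T=s['cam_to_world']
    return p@T[:3,:3].T+T[:3,3]
def load(n): return dict(np.load('pics/'+n+'.npz'))
E
python3 - <<'E'
from h import *
np.set_printoptions(precision=3,suppress=True)
s=load('top0');P=cloud(s);q=load('scene0');Q=cloud(q)
t=s['img'][170:310,120:400]; a=cv2.resize(t,None,fx=2.8,fy=2.8,interpolation=cv2.INTER_CUBIC)
b=cv2.resize(q['img'][165:285,180:400],None,fx=3.5,fy=3.5,interpolation=cv2.INTER_CUBIC)
cv2.imwrite('pics/za.png',a[:,:,::-1]);cv2.imwrite('pics/zb.png',b[:,:,::-1])
for n,X in (('top',P),('scene',Q)):
    m=(X[...,0]>.25)&(X[...,0]<.85)&(abs(X[...,1])<.5)
    print(n,'bench z',np.median(X[m][:,2]))
    for lo,hi in ((.115,.133),(.1325,.137),(.137,.142),(.145,.165)):
        k=m&(X[...,2]>lo)&(X[...,2]<hi)&(X[...,1]<0.05)&(X[...,1]>-.4)&(X[...,0]<.62)
        p=X[k]; 
        if len(p)>8:
            r=cv2.minAreaRect(p[:,:2].astype(np.float32)); print(lo,len(p),p.mean(0),r)
    k=m&(X[...,1]>.12)&(X[...,1]<.4)&(X[...,0]<.62)
    for lo,hi in ((.06,.09),(.012,.06)):
        p=X[k&(X[...,2]>lo)&(X[...,2]<hi)]
        if len(p)>5: print('pan',lo,len(p),p.mean(0),cv2.minAreaRect(p[:,:2].astype(np.float32)))
E
```

```text
top bench z 0.0004304204107933307
0.115 3561 [ 0.536 -0.22   0.13 ] ((0.539097249507904, -0.2126825451850891), (0.15572486817836761, 0.24420718848705292), 19.133344650268555)
0.1325 1622 [ 0.527 -0.183  0.135] ((0.5386874675750732, -0.21256892383098602), (0.15150503814220428, 0.2425536960363388), 18.911481857299805)
0.137 662 [ 0.535 -0.213  0.139] ((0.5395002961158752, -0.21245960891246796), (0.12300710380077362, 0.22748294472694397), 19.184125900268555)
0.145 136 [ 0.523 -0.17   0.154] ((0.5243626236915588, -0.17016074061393738), (0.059181418269872665, 0.013574758544564247), 19.09610939025879)
pan 0.06 91 [0.56  0.25  0.074] ((0.5608464479446411, 0.250937819480896), (0.015802299603819847, 0.036404725164175034), 15.893505096435547)
pan 0.012 324 [0.523 0.239 0.023] ((0.5032448768615723, 0.23354081809520721), (0.1336251050233841, 0.07897831499576569), 17.383838653564453)
scene bench z 0.002658864057652366
0.115 1253 [ 0.551 -0.233  0.13 ] ((0.537391722202301, -0.21127882599830627), (0.15894189476966858, 0.2499363124370575), 18.207422256469727)
0.1325 985 [ 0.538 -0.209  0.135] ((0.5394756197929382, -0.21284526586532593), (0.15502363443374634, 0.24404612183570862), 19.029356002807617)
0.137 655 [ 0.535 -0.201  0.139] ((0.538213312625885, -0.21540974080562592), (0.13159489631652832, 0.2352951318025589), 17.970081329345703)
0.145 104 [ 0.528 -0.174  0.154] ((0.5663434863090515, -0.22842350602149963), (0.09578541666269302, 0.17133654654026031), 22.788562774658203)
pan 0.06 57 [0.564 0.248 0.072] ((0.5631550550460815, 0.2515254616737366), (0.016777988523244858, 0.03824429214000702), 10.440217971801758)
pan 0.012 284 [0.522 0.232 0.022] ((0.4273539185523987, 0.19826161861419678), (0.3074605464935303, 0.08844640851020813), 23.177587509155273)
```

View pics/za.png

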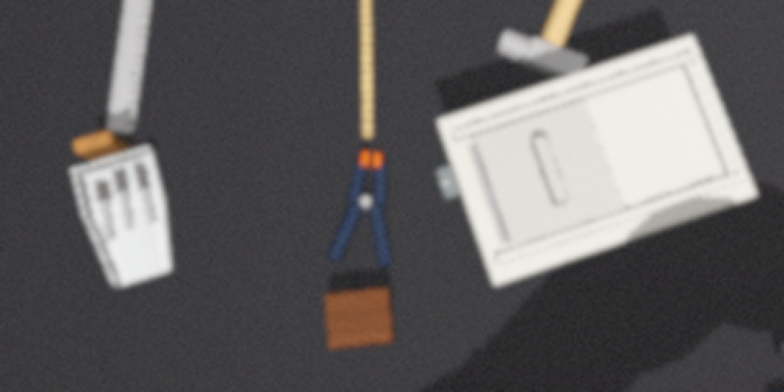

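View pics/zb.png

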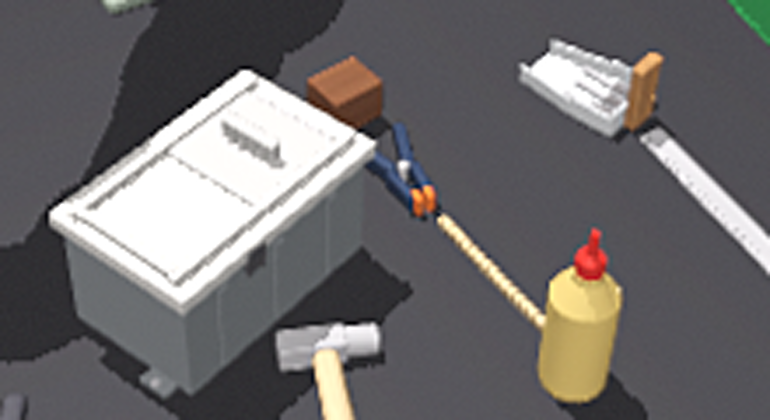

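```bash
python3 -m inch '[{"delta_pos":[0.03,-0.0195,0],"dr":[0,0,0],"jaw":-1},{"delta_pos":[0.03,-0.0195,0],"dr":[0,0,0],"jaw":-1},{"delta_pos":[0.03,-0.0195,0],"dr":[0,0,0],"jaw":-1},{"delta_pos":[0.03,-0.0195,0],"dr":[0,0,0],"jaw":-1},{"delta_pos":[0.03,-0.0195,0],"dr":[0,0,0],"jaw":-1},{"delta_pos":[0.03,-0.0195,0],"dr":[0,0,0],"jaw":-1},{"delta_pos":[0.03,-0.0195,0],"dr":[0,0,0],"jaw":-1},{"delta_pos":[0.03,-0.0195,0],"dr":[0,0,0],"jaw":-1},{"delta_pos":[0.03,-0.0195,0],"dr":[0,0,0],"jaw":-1},{"delta_pos":[0.03,-0.0195,0],"dr":[0,0,0],"jaw":-1},{"delta_pos":[0.03,-0.0195,0],"dr":[0,0,0],"jaw":-1},{"delta_pos":[0.03,-0.0195,0],"dr":[0,0,0],"jaw":-1},{"delta_pos":[0.03,-0.0195,0],"dr":[0,0,0],"jaw":-1},{"delta_pos":[0.03,-0.0195,0],"dr":[0,0,0],"jaw":-1},{"delta_pos":[0.03,-0.0195,0],"dr":[0,0,0],"jaw":-1}]' 20
cat >> h.py <<'E'
from scipy.spatial.transform import Rotation as R
BC=np.array([.539,-.2126,0]); BY=np.radians(19.1); BR=R.from_euler('z',BY)
def rot(): 
    w,x,y,z=state()['tool_rot']; return R.from_quat([x,y,z,w])
def b2w(p): return BR.apply(np.asarray(p,float))+BC
def go(pos,Rt=None):
    st=state(); r=rot(); d=r.inv().apply(np.asarray(pos)-st['tool_pos'])
    print('t',round(float(st['clock']),2),'pos',np.round(st['tool_pos'],4),'yaw',np.round(np.degrees(np.arctan2(*r.as_matrix()[1::-1,0])),1),'tilt',np.round(np.degrees(np.arccos(-r.as_matrix()[2,2])),1))
    print('q',np.round(st['q'],2),'F',np.round(st['ft_force'],1),'grip',round(float(st['grip_width']),3))
    print('delta now',np.round(d*1000,1))
    if Rt is not None:
        print('dr',np.round(np.degrees((r.inv()*Rt).as_rotvec()),2),'delta after turn',np.round(Rt.inv().apply(np.asarray(pos)-st['tool_pos'])*1000,1))
def down(yaw): # tool down with tool x at yaw deg
    a=np.radians(yaw); return R.from_matrix(np.array([[np.cos(a),np.sin(a),0],[np.sin(a),-np.cos(a),0],[0,0,-1.]]))
E
python3 -c "
from h import *
go(b2w([0,.080,.17]),down(109.1))"
```

```text
clock: 1.35
tool_pos: [0.5143, -0.1348, 0.2193]
tool_rot: [-0.0, 0.989, 0.15, -0.0]
ft_force: [0.6, -0.4, -0.0]
grip_width: -0.0
t 1.35 pos [ 0.5143 -0.1348  0.2193] yaw 17.2 tilt 0.0
q [ 0.16  0.64  0.06  1.64 -0.05  0.86 -1.02] F [ 0.6 -0.4 -0. ] grip -0.0
delta now [-2.1  1.7 49.3]
dr [-2.000e-02  0.000e+00 -9.186e+01] delta after turn [-1.6 -2.1 49.3]
```

```bash
python3 -m inch '[{"delta_pos":[0,0,0],"dr":[0,0,-7.07],"jaw":-1},{"delta_pos":[0,0,0],"dr":[0,0,-7.07],"jaw":-1},{"delta_pos":[0,0,0],"dr":[0,0,-7.07],"jaw":-1},{"delta_pos":[0,0,0],"dr":[0,0,-7.07],"jaw":-1},{"delta_pos":[0,0,0],"dr":[0,0,-7.07],"jaw":-1},{"delta_pos":[0,0,0],"dr":[0,0,-7.07],"jaw":-1},{"delta_pos":[0,0,0],"dr":[0,0,-7.07],"jaw":-1},{"delta_pos":[0,0,0],"dr":[0,0,-7.07],"jaw":-1},{"delta_pos":[0,0,0],"dr":[0,0,-7.07],"jaw":-1},{"delta_pos":[0,0,0.01],"dr":[0,0,-7.07],"jaw":-1},{"delta_pos":[0,0,0.01],"dr":[0,0,-7.07],"jaw":-1},{"delta_pos":[0,-0.002,0.01],"dr":[0,0,-7.07],"jaw":-1},{"delta_pos":[0,0,0.01],"dr":[0,0,-7.07],"jaw":-1},{"delta_pos":[0,0,0.01],"dr":[0,0,0],"jaw":-1},{"delta_pos":[0,0,0],"dr":[0,0,0],"jaw":-1}]'
python3 - <<'E'
from h import *
go(b2w([0,-.043,.168]),down(109.1))
s=snapshot('scene');save(s,'s1.png')
E
```

```text
clock: 2.6
tool_pos: [0.5107, -0.1367, 0.1678]
tool_rot: [-0.001, 0.58, 0.815, -0.0]
ft_force: [-0.1, -0.1, 0.0]
grip_width: -0.001
t 2.6 pos [ 0.5107 -0.1367  0.1678] yaw 109.1 tilt 0.2
q [ 0.41  0.73 -0.4   1.71  0.37  0.78  0.17] F [-0.1 -0.1  0. ] grip -0.001
delta now [-124.     1.8   -0.5]
dr [-0.12 -0.1   0.04] delta after turn [-124.     1.9   -0.2]
```

View pics/s1.png

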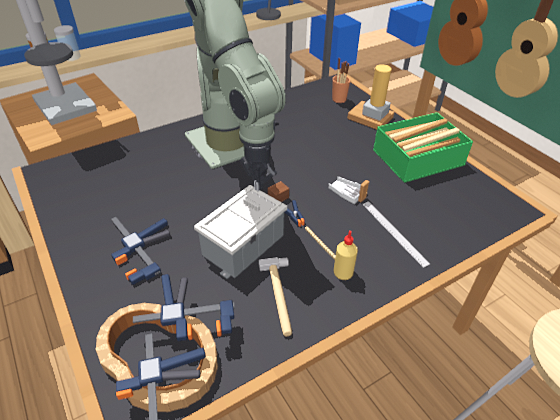

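```bash
python3 -m inch '[{"delta_pos":[-0.006,0.001,0],"dr":[0,0,0],"jaw":-1},{"delta_pos":[-0.008,0.001,0],"dr":[0,0,0],"jaw":-1},{"delta_pos":[-0.008,0,0],"dr":[0,0,0],"jaw":-1},{"delta_pos":[-0.012,0,0],"dr":[0,0,0],"jaw":-1},{"delta_pos":[-0.012,0,0],"dr":[0,0,0],"jaw":-1},{"delta_pos":[-0.012,0,0],"dr":[0,0,0],"jaw":-1},{"delta_pos":[-0.012,0,0],"dr":[0,0,0],"jaw":-1},{"delta_pos":[-0.012,0,0],"dr":[0,0,0],"jaw":-1},{"delta_pos":[-0.012,0,0],"dr":[0,0,0],"jaw":-1},{"delta_pos":[-0.01,0,0],"dr":[0,0,0],"jaw":-1},{"delta_pos":[-0.006,0,0],"dr":[0,0,0],"jaw":-1},{"delta_pos":[-0.004,0,0],"dr":[0,0,0],"jaw":-1},{"delta_pos":[-0.003,0,0],"dr":[0,0,0],"jaw":-1}]'
python3 - <<'E'
from h import *
go(b2w([0,-.043,.168]),down(109.1))
s=snapshot('scene');save(s,'s2.png');cv2.imwrite('pics/s2z.png',cv2.resize(s['img'][130:290,170:330],None,fx=3.7,fy=3.7)[:,:,::-1])
E
```

```text
clock: 3.73
tool_pos: [0.5518, -0.247, 0.1695]
tool_rot: [-0.0, 0.58, 0.815, 0.0]
ft_force: [-0.0, 0.0, 0.3]
grip_width: 0.0
t 3.73 pos [ 0.5518 -0.247   0.1695] yaw 109.1 tilt 0.0
q [ 0.56  0.83 -0.42  1.43  0.38  0.96  0.39] F [-0.   0.   0.3] grip 0.0
delta now [-6.3 -0.9  1.5]
dr [ 0.01 -0.01  0.02] delta after turn [-6.3 -0.9  1.5]
```

View pics/s2z.png

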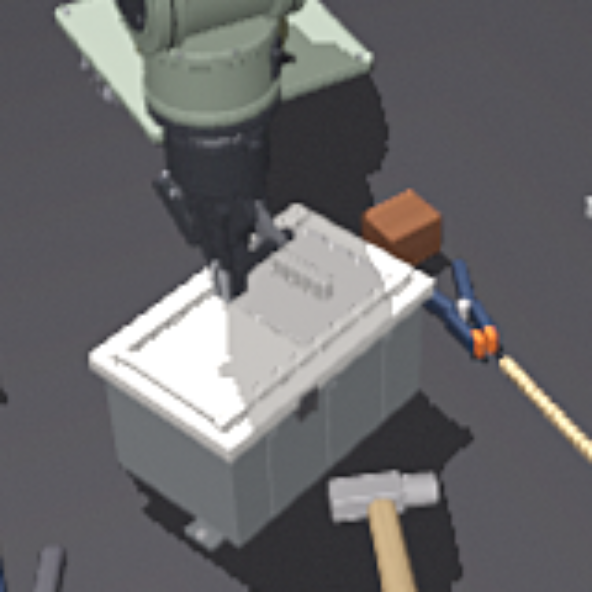

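Run:
```python
from h import *
np.set_printoptions(precision=4,suppress=True)
for n in('scene','top'):
    s=snapshot(n);np.savez('pics/%s2.npz'%n,**s);save(s,n+'2.png');P=cloud(s)
    b=BR.inv().apply((P-BC).reshape(-1,3)).reshape(P.shape)
    k=(abs(b[...,0])<.05)&(abs(b[...,1])<.11)&(b[...,2]>.143)&(b[...,2]<.165)
    p=b[k]; h,_=np.histogram(p[:,1],bins=np.arange(-.11,.111,.01)); print(n,h)
    k=(abs(b[...,0])<.05)&(abs(b[...,1])<.11)&(b[...,2]>.12)&(b[...,2]<.2)
    for y in np.arange(-.1,.1,.01):
        kk=k&(abs(b[...,1]-y)<.005); print(round(y,2),kk.sum(),np.percentile(b[kk][:,2],[5,50,95]) if kk.sum() else '')
t=load('top2')['img'][170:310,260:400];cv2.imwrite('pics/t2z.png',cv2.resize(t,None,fx=4,fy=4)[:,:,::-1])
```

```text
scene [ 4  0  0  0  0  0  0  0  0  0  0  1  0  0 38 61  7  0  0  0  0  0]
-0.1 47 [0.1315 0.1375 0.1419]
-0.09 79 [0.1281 0.1318 0.1343]
-0.08 84 [0.1288 0.1315 0.1351]
-0.07 84 [0.1285 0.1314 0.1349]
-0.06 81 [0.1284 0.1318 0.135 ]
-0.05 84 [0.1292 0.1323 0.1936]
-0.04 96 [0.1288 0.1322 0.1962]
-0.03 81 [0.129  0.1323 0.1362]
-0.02 78 [0.1283 0.1316 0.1348]
-0.01 82 [0.129  0.1324 0.138 ]
-0.0 74 [0.1299 0.1363 0.1399]
0.01 63 [0.1335 0.1365 0.1395]
0.02 60 [0.1333 0.1367 0.1409]
0.03 72 [0.1345 0.137  0.1402]
0.04 140 [0.1341 0.1445 0.1578]
0.05 53 [0.1351 0.1534 0.1593]
0.06 24 [0.1334 0.1368 0.1407]
0.07 53 [0.1343 0.1372 0.1399]
0.08 62 [0.134  0.1368 0.1391]
0.09 76 [0.1333 0.137  0.1397]
top [  0   0   0   0   0   0   0   0   0   0   0   0   0   0  12 101  27   0
   0   0   0   0]
-0.1 0 
-0.09 0 
-0.08 0 
-0.07 0 
-0.06 0 
-0.05 0 
-0.04 53 [0.1266 0.1293 0.1322]
-0.03 156 [0.1262 0.1297 0.1323]
-0.02 159 [0.1267 0.1295 0.1325]
-0.01 148 [0.1268 0.13   0.1353]
-0.0 159 [0.1313 0.1345 0.1375]
0.01 165 [0.1321 0.1347 0.138 ]
0.02 156 [0.1315 0.1345 0.1373]
0.03 165 [0.1318 0.1349 0.1376]
0.04 134 [0.1322 0.1366 0.1564]
0.05 193 [0.1326 0.1371 0.1564]
0.06 161 [0.1318 0.1346 0.1376]
0.07 167 [0.1316 0.1347 0.137 ]
0.08 161 [0.1314 0.1347 0.1377]
0.09 164 [0.1313 0.1347 0.1378]
```

View pics/t2z.png

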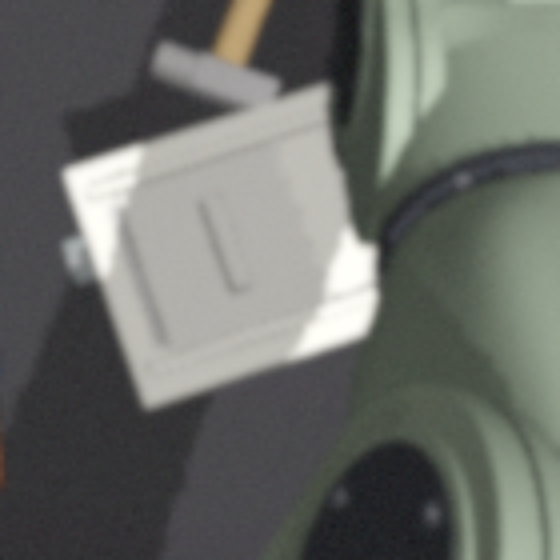

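Run:
```python
from h import *
np.set_printoptions(precision=4,suppress=True)
st=state();print(st['tool_pos'])
s=load('scene2');P=cloud(s)
d=rot().inv().apply((P-st['tool_pos']).reshape(-1,3)).reshape(P.shape)
k=(np.hypot(d[...,0],d[...,1])<.06)&(d[...,2]<.036)&(d[...,2]>-.08)&(P[...,2]>.141)
for z in np.arange(-.08,.04,.01):
    kk=k&(abs(d[...,2]-z)<.005)
    if kk.sum(): print(round(z,3),kk.sum(),d[kk].min(0),d[kk].max(0))
w=snapshot('wrist');save(w,'w2.png');np.savez('pics/wrist2.npz',**w);print(w['hand_eye'],w['vfov'],w['cx'],w['cy'])
```

```text
[ 0.5518 -0.2463  0.1695]
-0.08 28 [-0.0161 -0.0457 -0.0799] [ 0.0128  0.0438 -0.075 ]
-0.07 67 [-0.0149 -0.0389 -0.075 ] [ 0.0176  0.037  -0.0652]
-0.06 29 [-0.015  -0.0297 -0.0647] [ 0.0026  0.0289 -0.0552]
-0.05 17 [-0.0137 -0.0184 -0.0549] [-0.0061  0.0132 -0.0452]
-0.04 22 [-0.0121 -0.0131 -0.0445] [ 0.0072  0.0137 -0.0354]
-0.03 27 [-0.0131 -0.0165 -0.0348] [ 0.0079  0.0146 -0.0251]
-0.02 16 [-0.0138 -0.0098 -0.0245] [ 0.0066  0.0108 -0.0173]
0.02 4 [-0.0158 -0.0573  0.0245] [0.0222 0.0595 0.025 ]
0.03 19 [-0.0211 -0.0564  0.0252] [0.0556 0.0578 0.0285]
[[ 0.0002 -0.9499 -0.3126  0.0794]
 [ 1.      0.      0.0005 -0.0006]
 [-0.0005 -0.3126  0.9499 -0.1549]
 [ 0.      0.      0.      1.    ]] 65.70646984690485 281.16261226385296 208.7657560082007
```

View pics/w2.png

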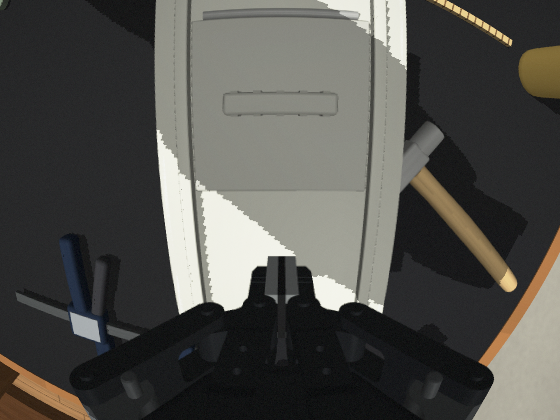

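Run:
```python
from h import *
np.set_printoptions(precision=1,suppress=True,linewidth=220)
s=load('scene2');P=cloud(s);st=state()
d=rot().inv().apply((P-st['tool_pos']).reshape(-1,3)).reshape(P.shape)
print((d[185:216,224:242,2]*1000).round().astype(int))
f=210/np.tan(np.radians(49.0819)/2)
T=s['cam_to_world']
def proj(p):
    c=T[:3,:3].T@(p-T[:3,3]); return c[0]/c[2]*f+s['cx'],c[1]/c[2]*f+s['cy']
for z in (-.05,-.03,0,.025): print(z,proj(st['tool_pos']+rot().apply([0,0,z])))
cv2.imwrite('pics/s2zz.png',cv2.resize(s['img'][150:230,190:290],None,fx=7,fy=7,interpolation=cv2.INTER_NEAREST)[:,:,::-1])
```

```text
[[-110 -107 -111 -111 -120 -122 -121 -123 -121 -123 -126 -130 -132 -130 -127 -125 -122 -122]
 [-107 -102 -106 -119 -124 -121 -115 -118 -120 -120 -123 -129 -126 -128 -128 -124 -122 -122]
 [-105 -101 -113 -114 -118 -121 -117 -117 -117 -116 -122 -123 -127 -128 -127 -124 -120 -118]
 [-102  -99 -107 -112 -118 -118 -117 -111 -111 -115 -114 -118 -122 -123 -123 -121 -120 -117]
 [-100  -94  -95 -106 -115 -112 -108 -109 -110 -111 -113 -118 -117 -119 -117 -118 -116 -114]
 [ -94  -93  -92  -99 -108 -105 -109 -104 -108 -105 -110 -111 -113 -110 -112 -113 -113 -114]
 [ -91  -91  -85  -98  -98  -99 -104 -103 -100 -106 -106 -107 -107  -96  -80 -107 -111 -112]
 [ -87  -86  -83  -91  -98  -96 -100  -99  -97  -99  -99 -101  -97  -78  -75 -106 -107 -110]
 [ -85  -81  -76  -88  -95  -94  -95  -90  -90  -97  -93  -84  -77  -76   38 -101 -105 -105]
 [ -78  -78  -73  -88  -86  -91  -93  -88  -80  -82  -82  -77  -75  -72   38 -103  -99 -102]
 [ -68  -70  -74  -83  -87  -86  -89  -84  -84  -78  -77  -72  -70  -67 -100  -99 -106 -109]
 [ -67  -68  -69  -71  -80  -84  -86  -81  -77  -76  -65  -66  -69  -65  -97 
[... 1361 characters left out ...]
 36   32   35   32   34   31   32   33   28   34]
 [  36   35   40   39   40   33   36   38   36   40   31   34   35   31   29   31   35   33]
 [  40   37   38   42   38   41   36   37   34   37   39   38   31   33   34   32   30   36]
 [  38   36   37   35   37   38   38   39   38   36   39   39   39   38   32   33   31   34]
 [  38   38   38   35   38   38   39   36   34   37   39   38   37   35   39   32   33   29]]
-0.05 (np.float64(231.1378195334768), np.float64(199.91257799771446))
-0.03 (np.float64(231.57925660294683), np.float64(205.1223308221048))
0 (np.float64(232.22420769995048), np.float64(212.73391587372421))
0.025 (np.float64(232.74650291541855), np.float64(218.89794051537285))
```

View pics/s2zz.png

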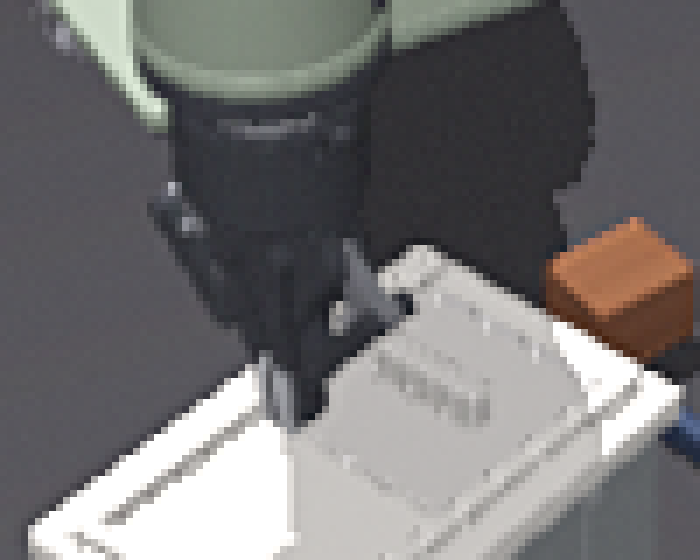

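```bash
cat >> h.py <<'E'
def wcloud(w): # tool coords
    f=210/np.tan(np.radians(float(w['vfov']))/2); z=w['z_map']
    v,u=np.mgrid[:z.shape[0],:z.shape[1]]; x=(u-w['cx']);y=(v-w['cy']); r=np.hypot(x,y)+1e-9; th=r/f
    t=np.tan(np.minimum(th,1.5)); p=np.stack([x/r*t*z,y/r*t*z,z],-1); H=w['hand_eye']
    return p@H[:3,:3].T+H[:3,3]
E
python3 - <<'E'
from h import *
np.set_printoptions(precision=4,suppress=True)
w=load('wrist2');t=wcloud(w);st=state()
for u,v in [(282,258),(270,258),(282,264),(282,280),(280,104),(280,150),(280,200),(250,230),(345,150)]: print((u,v),w['z_map'][v,u],t[v,u], rot().apply(t[v,u])+st['tool_pos'], BR.inv().apply(rot().apply(t[v,u])+st['tool_pos']-BC))
E
```

```text
(282, 258) 0.15144038 [ 0.0101 -0.0001 -0.0183] [ 0.5483 -0.2366  0.1878] [ 0.0009 -0.0257  0.1878]
(270, 258) 0.15080151 [ 0.0104 -0.0057 -0.0189] [ 0.5429 -0.2382  0.1883] [-0.0047 -0.0255  0.1883]
(282, 264) 0.1453716 [ 0.0103 -0.0002 -0.0246] [ 0.5482 -0.2365  0.1941] [ 0.0009 -0.0256  0.1941]
(282, 280) 0.1308822 [ 0.0108 -0.0002 -0.0397] [ 0.548  -0.236   0.2092] [ 0.0009 -0.0251  0.2092]
(280, 104) 0.16071509 [ 0.0801 -0.0011  0.0145] [ 0.5244 -0.1708  0.155 ] [-0.0001  0.0443  0.155 ]
(280, 150) 0.18782927 [ 0.0533 -0.0012  0.0342] [ 0.5331 -0.1962  0.1353] [-0.0002  0.0174  0.1353]
(280, 200) 0.20343791 [ 0.021  -0.0012  0.04  ] [ 0.5437 -0.2267  0.1294] [-0.0002 -0.0148  0.1294]
(250, 230) 0.20896164 [ 0.0011 -0.0206  0.0393] [ 0.5319 -0.2519  0.1302] [-0.0195 -0.0348  0.1302]
(345, 150) 0.18624955 [0.054  0.0369 0.0327] [ 0.5689 -0.183   0.1367] [0.038  0.0181 0.1367]
```

```bash
python3 -m inch '[{"delta_pos":[0.02,0,0],"dr":[0,0,0],"jaw":-1},{"delta_pos":[0.03,0,0],"dr":[0,0,0],"jaw":-1},{"delta_pos":[0.03,0,0],"dr":[0,0,0],"jaw":-1},{"delta_pos":[0.025,0,0],"dr":[0,0,0],"jaw":-1},{"delta_pos":[0.015,0,0],"dr":[0,0,0],"jaw":-1},{"delta_pos":[0,0,0.008],"dr":[0,0,0],"jaw":-1},{"delta_pos":[0,0,0.01],"dr":[0,0,0],"jaw":-1},{"delta_pos":[0,0,0.01],"dr":[0,0,0],"jaw":-1},{"delta_pos":[0,0,0.006],"dr":[0,0,0],"jaw":-1},{"delta_pos":[0,0,0],"dr":[0,0,0],"jaw":-1}]'
python3 - <<'E'
from h import *
go(b2w([0,-.043,.128]),down(109.1))
w=snapshot('wrist');save(w,'w3.png');t=wcloud(w)
r=rot();st=state()
b=BR.inv().apply((r.apply(t.reshape(-1,3))+st['tool_pos']-BC)).reshape(t.shape)
for v in range(244,275,3): print(v,np.round(t[v,282],4),np.round(b[v,282],4))
E
```

```text
clock: 4.77
tool_pos: [0.512, -0.1332, 0.1343]
tool_rot: [-0.001, 0.58, 0.815, -0.0]
ft_force: [0.1, -0.3, 0.1]
grip_width: 0.003
t 4.77 pos [ 0.512  -0.1332  0.1343] yaw 109.1 tilt 0.1
q [ 0.39  0.78 -0.37  1.75  0.41  0.69  0.14] F [ 0.1 -0.3  0.1] grip 0.003
delta now [-126.9   -0.6    6.2]
dr [-0.08 -0.05  0.04] delta after turn [-126.9   -0.5    6.3]
244 [ 0.0099 -0.0001 -0.0018] [0.0006 0.0936 0.1369]
247 [ 0.0077 -0.0001 -0.0009] [0.0006 0.0915 0.1359]
250 [ 0.006  -0.0001 -0.0008] [0.0006 0.0897 0.1359]
253 [ 0.0043 -0.0001 -0.0009] [0.0006 0.088  0.136 ]
256 [ 0.0102 -0.0001 -0.0163] [0.0006 0.0939 0.1513]
259 [ 0.0103 -0.0001 -0.0197] [0.0006 0.0941 0.1547]
262 [ 0.0102 -0.0002 -0.0226] [0.0006 0.094  0.1577]
265 [ 0.0098 -0.0002 -0.0247] [0.0006 0.0935 0.1597]
268 [ 0.0101 -0.0002 -0.028 ] [0.0006 0.0938 0.1631]
271 [ 0.0104 -0.0002 -0.0314] [0.0006 0.0942 0.1664]
274 [ 0.0102 -0.0002 -0.0336] [0.0006 0.0939 0.1687]
```

View pics/w3.png

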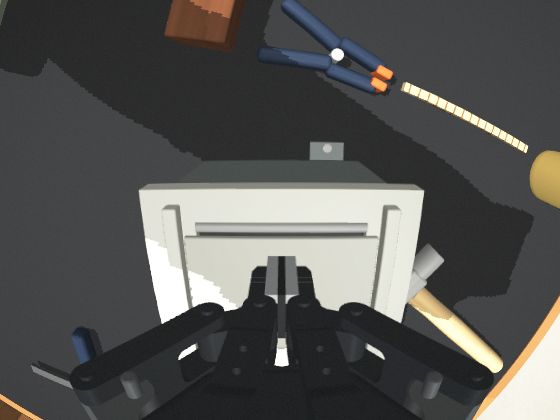

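```bash
python3 -m inch '[{"delta_pos":[0,0,0.004],"dr":[0,0,0],"jaw":-1},{"delta_pos":[0,0,0.003],"dr":[0,0,0],"jaw":-1},{"delta_pos":[-0.008,0,0],"dr":[0,0,0],"jaw":-1},{"delta_pos":[-0.008,0,0],"dr":[0,0,0],"jaw":-1},{"delta_pos":[-0.008,0,0],"dr":[0,0,0],"jaw":-1},{"delta_pos":[-0.01,0,0],"dr":[0,0,0],"jaw":-1},{"delta_pos":[-0.012,0,0],"dr":[0,0,0],"jaw":-1},{"delta_pos":[-0.012,0,0],"dr":[0,0,0],"jaw":-1},{"delta_pos":[-0.012,0,0],"dr":[0,0,0],"jaw":-1},{"delta_pos":[-0.012,0,0],"dr":[0,0,0],"jaw":-1},{"delta_pos":[-0.012,0,0],"dr":[0,0,0],"jaw":-1},{"delta_pos":[-0.012,0,0],"dr":[0,0,0],"jaw":-1},{"delta_pos":[-0.008,0,0],"dr":[0,0,0],"jaw":-1},{"delta_pos":[-0.006,0,0],"dr":[0,0,0],"jaw":-1}]'
python3 - <<'E'
from h import *
go(b2w([0,-.044,.128]),down(109.1))
w=snapshot('wrist');save(w,'w4.png')
E
```

```text
clock: 5.98
tool_pos: [0.5507, -0.2437, 0.1282]
tool_rot: [-0.003, 0.579, 0.815, 0.002]
ft_force: [-27.4, 47.2, 28.2]
grip_width: 0.002
t 5.98 pos [ 0.5507 -0.2437  0.1282] yaw 109.2 tilt 0.4
q [ 0.56  0.88 -0.41  1.47  0.4   0.87  0.36] F [-27.4  47.2  28.2] grip 0.002
delta now [-10.8  -0.9   0.2]
dr [-0.08 -0.42  0.09] delta after turn [-10.8  -0.9   0.2]
```

View pics/w4.png

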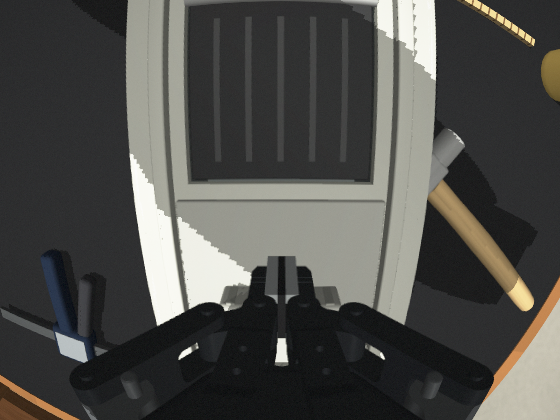

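```bash
python3 -m inch '[{"delta_pos":[0.006,0,0],"dr":[0,0,0],"jaw":-1},{"delta_pos":[0.01,0,0],"dr":[0,0,0],"jaw":-1},{"delta_pos":[0,0,-0.02],"dr":[0,0,0],"jaw":1},{"delta_pos":[0,0,-0.035],"dr":[0,0,0],"jaw":1},{"delta_pos":[0.02,0,-0.03],"dr":[0,0,0],"jaw":1},{"delta_pos":[0.02,0,0],"dr":[0,0,0],"jaw":1},{"delta_pos":[0.02,0,0],"dr":[0,0,0],"jaw":1},{"delta_pos":[0.02,0,0],"dr":[0,0,0],"jaw":1},{"delta_pos":[0.02,0,0],"dr":[0,0,0],"jaw":1},{"delta_pos":[0.02,0,0],"dr":[0,0,0],"jaw":1}]'
python3 - <<'E'
from h import *
np.set_printoptions(precision=4,suppress=True)
go(b2w([0,-.044,.128]),down(109.1))
s=snapshot('scene');save(s,'s5.png');P=cloud(s)
cv2.imwrite('pics/s5z.png',cv2.resize(s['img'][160:290,180:310],None,fx=4.5,fy=4.5)[:,:,::-1])
b=BR.inv().apply((P-BC).reshape(-1,3)).reshape(P.shape)
k=(abs(b[...,0])<.05)&(abs(b[...,1])<.11)&(b[...,2]>.145)&(b[...,2]<.165)
p=b[k]; print(len(p),p.mean(0),cv2.minAreaRect(p[:,:2].astype(np.float32)))
w=snapshot('wrist');save(w,'w5.png');t=wcloud(w)
for v in range(225,275,4): print(v,[np.round(t[v,u],4) for u in (190,200,210)])
E
```

```text
clock: 6.87
tool_pos: [0.5069, -0.1179, 0.2136]
tool_rot: [0.0, 0.58, 0.815, -0.0]
ft_force: [0.3, 0.0, 0.4]
grip_width: 0.999
t 6.87 pos [ 0.5069 -0.1179  0.2136] yaw 109.1 tilt 0.0
q [ 0.4   0.66 -0.43  1.68  0.34  0.88  0.16] F [0.3 0.  0.4] grip 0.999
delta now [-144.    -0.7   85.6]
dr [0.   0.02 0.01] delta after turn [-144.    -0.6   85.6]
103 [ 0.0024 -0.0517  0.1543] ((0.0015901029109954834, -0.049660708755254745), (0.016526587307453156, 0.060980502516031265), 88.96484375)
225 [array([-0.0124, -0.0737,  0.0823]), array([-0.0097, -0.0634,  0.0756]), array([-0.0088, -0.0549,  0.0734])]
229 [array([-0.0163, -0.0743,  0.0833]), array([-0.0163, -0.0659,  0.0836]), array([-0.013 , -0.0557,  0.0757])]
233 [array([-0.0197, -0.0746,  0.0831]), array([-0.0191, -0.0658,  0.0821]), array([-0.016 , -0.0557,  0.0748])]
237 [array([-0.0239, -0.0755,  0.0846]), array([-0.0231, -0.0665,  0.0832]), array([-0.019 , -0.0558,  0.0739])]
241 [array([-0.0267, -0.0753,  0.0829]), array([-0.0264, -0.0666,  0.0825]), array([-0.0223, -0.056 ,  0.0736])]
245 [array([-0.0302, -0.0756,  0.0827]), array([
[... 155 characters left out ...]
9, -0.057 ,  0.0752])]
253 [array([-0.0378, -0.0766,  0.0831]), array([-0.037 , -0.0675,  0.0819]), array([-0.0332, -0.0572,  0.0747])]
257 [array([-0.0419, -0.0773,  0.0838]), array([-0.0412, -0.0682,  0.0829]), array([-0.0364, -0.0573,  0.0738])]
261 [array([-0.0448, -0.0771,  0.0819]), array([-0.0455, -0.0688,  0.0838]), array([-0.0404, -0.0578,  0.0745])]
265 [array([-0.0492, -0.0779,  0.0831]), array([-0.0488, -0.069 ,  0.0829]), array([-0.0439, -0.058 ,  0.0742])]
269 [array([-0.053 , -0.0783,  0.0829]), array([-0.0535, -0.0698,  0.0843]), array([-0.0472, -0.0582,  0.0735])]
273 [array([-0.0569, -0.0788,  0.0828]), array([-0.0578, -0.0704,  0.0849]), array([-0.0513, -0.0587,  0.0741])]
```

View pics/s5z.png

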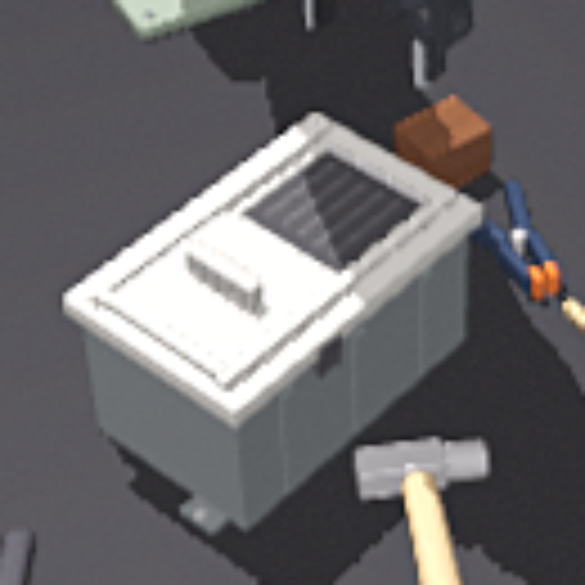

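View pics/w5.png

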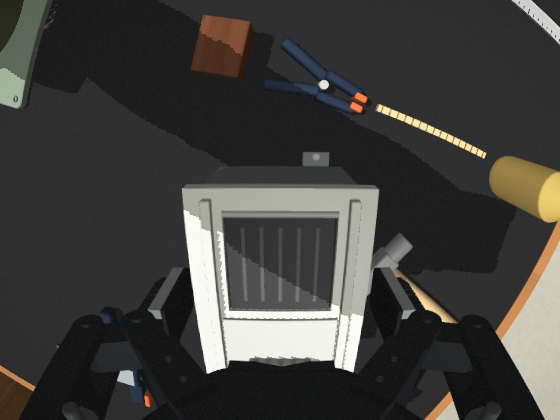

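Run:
```python
from h import *
np.set_printoptions(precision=4,suppress=True)
def bb(P): return BR.inv().apply((P-BC).reshape(-1,3)).reshape(P.shape)
s2=load('scene2'); s=snapshot('scene');np.savez('pics/scene5.npz',**s)
for n,x in (('before',s2),('after',s)):
    b=bb(cloud(x)); k=(abs(b[...,0])<.035)&(abs(b[...,1])<.11)&(b[...,2]>.150)&(b[...,2]<.162)
    p=b[k]; p=p[(p[:,1]<.065)]; print(n,len(p),np.median(p,0),np.percentile(p[:,1],[5,95]))
    # lid profile along y for |x|<.045
    k=(abs(b[...,0])<.045)
    for y in np.r_[np.arange(-.118,-.09,.004),np.arange(-.03,.024,.004)]:
        kk=k&(abs(b[...,1]-y)<.002); z=b[kk][:,2]; z=z[(z>.05)&(z<.17)]; print(round(y,3),len(z),np.median(z) if len(z) else '')
t=snapshot('top');save(t,'t5.png');np.savez('pics/top5.npz',**t)
cv2.imwrite('pics/t5z.png',cv2.resize(t['img'][170:290,260:400],None,fx=5,fy=5)[:,:,::-1])
```

```text
before 75 [0.0004 0.0439 0.1556] [0.038  0.0511]
-0.118 50 0.12841856663233653
-0.114 251 0.083562463760682
-0.11 94 0.1336887030633509
-0.106 32 0.14034205080001083
-0.102 16 0.1384331519151314
-0.098 8 0.13364778797602173
-0.094 26 0.1317527222871996
-0.03 28 0.13225655972728467
-0.026 25 0.13261026155409805
-0.022 29 0.13202809225574152
-0.018 29 0.131187386543555
-0.014 30 0.13191965954649942
-0.01 32 0.13192678532472002
-0.006 33 0.13469229485927836
-0.002 33 0.13587786754745768
0.002 23 0.13741975947226237
0.006 28 0.13642534290602382
0.01 16 0.1372633965386455
0.014 26 0.13620190135350008
0.018 25 0.1367757270594443
0.022 24 0.1368813104265817
after 81 [ 0.0001 -0.0511  0.1557] [-0.0564 -0.044 ]
-0.118 52 0.13031105948274074
-0.114 248 0.08319724149465557
-0.11 97 0.1335240678051588
-0.106 40 0.14054864255925342
-0.102 14 0.13955706538082685
-0.098 27 0.13704437685341364
-0.094 31 0.13703905133758676
-0.03 17 0.13776433571069657
-0.026 31 0.13679760158571475
-0.022 27 0.13712900411302242
-0.018 29 0.13719308450863787
-0.014 24 0.13643279425324045
-0.01 31 0.13669978285379014
-0.006 30 0.13688510029673678
-0.002 23 0.13590291534513477
0.002 22 0.13616589854251387
0.006 14 0.13266246952835004
0.01 15 0.13146605232997588
0.014 32 0.13093015113196182
0.018 25 0.13018565095781798
0.022 26 0.13105854138922512
```

View pics/t5z.png

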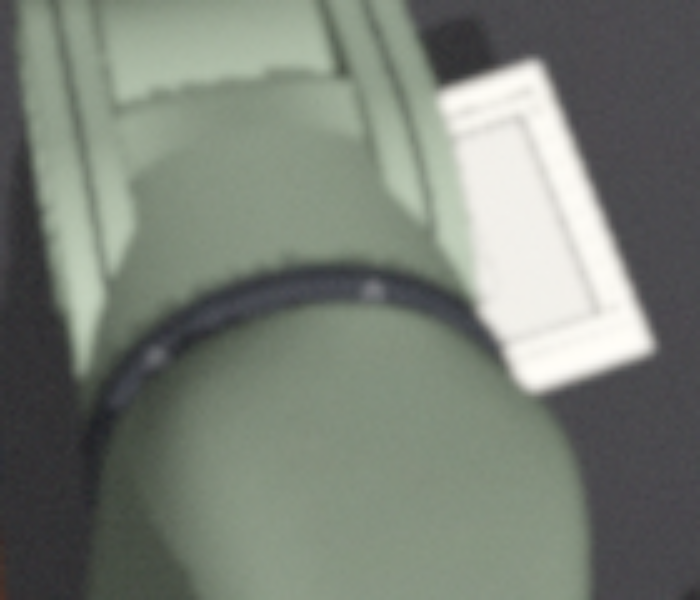

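```bash
python3 -c "
from h import *
go([.561,.251,.19],down(106.5))"
```

```text
t 7.07 pos [ 0.5074 -0.1186  0.2136] yaw 109.1 tilt 0.0
q [ 0.4   0.66 -0.43  1.68  0.34  0.88  0.17] F [ 0.9 -0.6 -0.1] grip 1.003
delta now [331.6 171.9  23.4]
dr [0.01 0.03 2.65] delta after turn [339.2 156.4  23.6]
```

```bash
python3 -m inch '[{"delta_pos":[0.026,0.013,0],"dr":[0,0,0],"jaw":1},{"delta_pos":[0.034,0.0175,0],"dr":[0,0,0],"jaw":1},{"delta_pos":[0.034,0.0175,0],"dr":[0,0,0],"jaw":1},{"delta_pos":[0.034,0.0175,0],"dr":[0,0,0],"jaw":1},{"delta_pos":[0.034,0.0175,0],"dr":[0,0,0],"jaw":1},{"delta_pos":[0.034,0.0175,0],"dr":[0,0,0],"jaw":1},{"delta_pos":[0.034,0.0175,0.004],"dr":[0,0,0],"jaw":1},{"delta_pos":[0.034,0.0175,0.008],"dr":[0,0,0],"jaw":1},{"delta_pos":[0.034,0.0175,0.008],"dr":[0,0,0],"jaw":1},{"delta_pos":[0.034,0.0185,0.004],"dr":[0,0,2.6],"jaw":1},{"delta_pos":[0,0,0],"dr":[0,0,0],"jaw":1},{"delta_pos":[0,0,0],"dr":[0,0,0],"jaw":1}]'
python3 - <<'E'
from h import *
np.set_printoptions(precision=4,suppress=True)
go([.561,.251,.019],down(106.5)); r=rot();st=state()
w=snapshot('wrist');save(w,'w6.png');np.savez('pics/wrist6.npz',**w);t=wcloud(w)
P=r.apply(t.reshape(-1,3))+st['tool_pos'];P=P.reshape(t.shape)
m=(P[...,0]>.38)&(P[...,0]<.62)&(P[...,1]>.13)&(P[...,1]<.34)
hsv=cv2.cvtColor(w['img'],cv2.COLOR_RGB2HSV)
p=P[m&(P[...,2]>.068)&(P[...,2]<.085)]; print(len(p),np.median(p,0),cv2.minAreaRect(p[:,:2].astype(np.float32)))
p=P[m&(P[...,2]>.013)&(P[...,2]<.03)]; print(len(p),cv2.minAreaRect(p[:,:2].astype(np.float32)))
E
```

```text
clock: 8.07
tool_pos: [0.5605, 0.2529, 0.1885]
tool_rot: [-0.0, 0.597, 0.802, -0.0]
ft_force: [0.6, -0.7, 0.6]
grip_width: 1.004
t 8.07 pos [0.5605 0.2529 0.1885] yaw 106.6 tilt 0.0
q [-0.32  0.82 -0.35  1.36  0.3   1.01 -0.43] F [ 0.6 -0.7  0.6] grip 1.004
delta now [ -2.    0.1 169.5]
dr [-0.05 -0.01  0.13] delta after turn [ -2.   -0.1 169.5]
651 [0.5605 0.2533 0.0761] ((0.5608891844749451, 0.25232842564582825), (0.013960253447294235, 0.03554210811853409), 17.05660629272461)
1166 ((0.5032619833946228, 0.23322626948356628), (0.13440628349781036, 0.0786479189991951), 17.268352508544922)
```

View pics/w6.png

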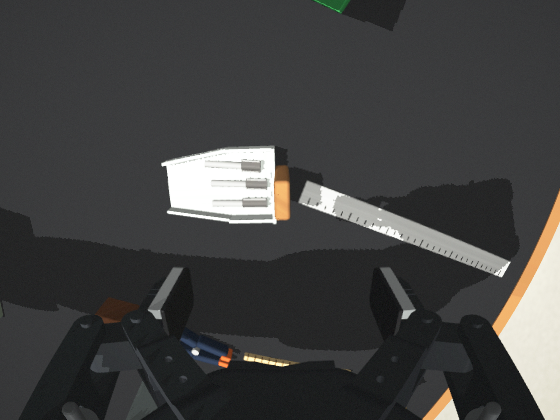

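```bash
python3 -m inch '[{"delta_pos":[-0.0004,0.0002,0.02],"dr":[0,0,-0.5],"jaw":1},{"delta_pos":[0,0,0.03],"dr":[0,0,0],"jaw":1},{"delta_pos":[0,0,0.03],"dr":[0,0,0],"jaw":1},{"delta_pos":[0,0,0.03],"dr":[0,0,0],"jaw":1},{"delta_pos":[0,0,0.02],"dr":[0,0,0],"jaw":1},{"delta_pos":[0,0,0.015],"dr":[0,0,0],"jaw":1},{"delta_pos":[0,0,0],"dr":[0,0,0],"jaw":1}]'
python3 - <<'E'
from h import *
go([.5608,.2525,.019],down(107.1))
w=snapshot('wrist');save(w,'w7.png')
E
```

```text
clock: 8.7
tool_pos: [0.5603, 0.249, 0.0419]
tool_rot: [-0.001, 0.595, 0.804, -0.002]
ft_force: [-0.5, -0.5, -1.3]
grip_width: 1.003
t 8.7 pos [0.5603 0.249  0.0419] yaw 106.9 tilt 0.2
q [-0.34  1.01 -0.29  1.49  0.38  0.7  -0.49] F [-0.5 -0.5 -1.3] grip 1.003
delta now [ 3.3  1.6 22.9]
dr [-0.21  0.08 -0.16] delta after turn [ 3.2  1.5 22.9]
```

View pics/w7.png

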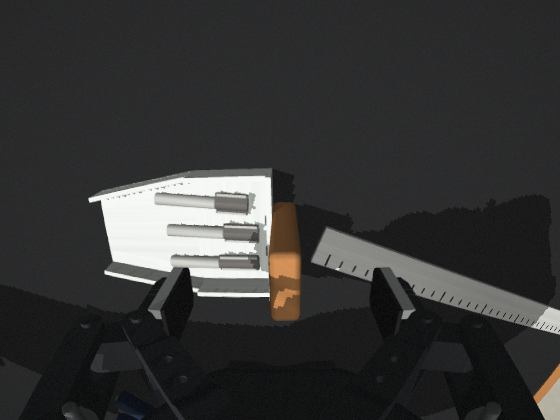

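```bash
python3 -m inch '[{"delta_pos":[0.0015,0.001,0.012],"dr":[0,0,0],"jaw":1},{"delta_pos":[0.001,0,0.011],"dr":[0,0,0],"jaw":1},{"delta_pos":[0,0,0],"dr":[0,0,0],"jaw":1},{"delta_pos":[0,0,0],"dr":[0,0,0],"jaw":1}]'
python3 - <<'E'
from h import *
np.set_printoptions(precision=4,suppress=True)
go([.5608,.2525,.019],down(107.1)); st=state();r=rot()
w=snapshot('wrist');save(w,'w8.png');t=wcloud(w)
P=(r.apply(t.reshape(-1,3))+st['tool_pos']).reshape(t.shape)
m=(P[...,0]>.52)&(P[...,0]<.61)&(P[...,1]>.2)&(P[...,1]<.30)&(w['img'][...,0]>w['img'][...,2]+25.)&(P[...,2]>.06)
p=P[m];print(len(p),np.percentile(p,[3,50,97],axis=0)); q=t[m];print(np.percentile(q,[3,50,97],axis=0))
k=(abs(t[...,0])<.03)&(t[...,2]<-.012)&(t[...,2]>-.06)&(abs(t[...,1])<.07)
for z in np.arange(-.05,-.012,.004):
    kk=k&(abs(t[...,2]-z)<.002); print(round(z,3),kk.sum(), t[kk].min(0) if kk.sum() else '',t[kk].max(0) if kk.sum() else '')
E
```

```text
clock: 9.08
tool_pos: [0.5608, 0.254, 0.0213]
tool_rot: [-0.0, 0.595, 0.804, -0.0]
ft_force: [-0.6, -0.6, 0.2]
grip_width: 1.001
t 9.08 pos [0.5608 0.254  0.0213] yaw 107.0 tilt 0.0
q [-0.35  1.04 -0.28  1.49  0.39  0.67 -0.5 ] F [-0.6 -0.6  0.2] grip 1.001
delta now [-1.5 -0.4  2.3]
dr [-0.03  0.   -0.06] delta after turn [-1.5 -0.4  2.3]
3047 [[0.5503 0.2376 0.0628]
 [0.5588 0.259  0.0759]
 [0.5685 0.2698 0.0773]]
[[-0.0167 -0.0072 -0.056 ]
 [ 0.0055 -0.001  -0.0547]
 [ 0.0159  0.0055 -0.0415]]
-0.05 790 [-0.0138 -0.057  -0.052 ] [ 0.0167  0.0558 -0.048 ]
-0.046 708 [-0.0118 -0.0568 -0.048 ] [ 0.0165  0.0556 -0.044 ]
-0.042 651 [-0.0122 -0.0571 -0.044 ] [ 0.0163  0.0556 -0.04  ]
-0.038 620 [-0.0124 -0.0567 -0.04  ] [ 0.016   0.0558 -0.036 ]
-0.034 568 [-0.012  -0.0561 -0.036 ] [ 0.0165  0.0546 -0.032 ]
-0.03 420 [-0.0127 -0.0545 -0.032 ] [ 0.0164  0.0533 -0.028 ]
-0.026 228 [-0.0117 -0.0438 -0.028 ] [ 0.0163  0.0428 -0.024 ]
-0.022 116 [ 0.0122 -0.008  -0.0239] [ 0.0162  0.0058 -0.02  ]
-0.018 98 [ 0.0128 -0.0076 -0.0199] [ 0.0161  0.006  -0.016 ]
-0.014 104 [ 0.0128 -0.0078 -0.0159] [ 0.0164  0.0061 -0.012 ]
```

View pics/w8.png

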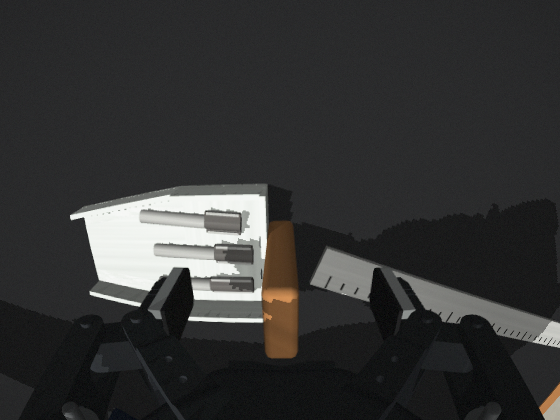

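```bash
python3 -m inch '[{"delta_pos":[-0.001,-0.0008,0.002],"dr":[0,0,0],"jaw":1},{"delta_pos":[0,0,0],"dr":[0,0,0],"jaw":-1},{"delta_pos":[0,0,0],"dr":[0,0,0],"jaw":-1},{"delta_pos":[0,0,0],"dr":[0,0,0],"jaw":-1},{"delta_pos":[0,0,0],"dr":[0,0,0],"jaw":-1},{"delta_pos":[0,0,0],"dr":[0,0,0],"jaw":-1},{"delta_pos":[0,0,0],"dr":[0,0,0],"jaw":-1},{"delta_pos":[0,0,0],"dr":[0,0,0],"jaw":-1}]' 90
python3 - <<'E'
from h import *
go([.5608,.2525,.019],down(107.1))
w=snapshot('wrist');save(w,'w9.png')
E
```

```text
clock: 9.8
tool_pos: [0.5605, 0.253, 0.0197]
tool_rot: [0.0, 0.595, 0.804, 0.0]
ft_force: [-0.8, -1.0, 5.1]
grip_width: 0.154
t 9.8 pos [0.5605 0.253  0.0197] yaw 107.0 tilt 0.0
q [-0.35  1.04 -0.27  1.49  0.39  0.66 -0.51] F [-0.8 -1.   5.1] grip 0.154
delta now [-0.6  0.1  0.7]
dr [ 0.02 -0.   -0.06] delta after turn [-0.6  0.1  0.7]
```

View pics/w9.png

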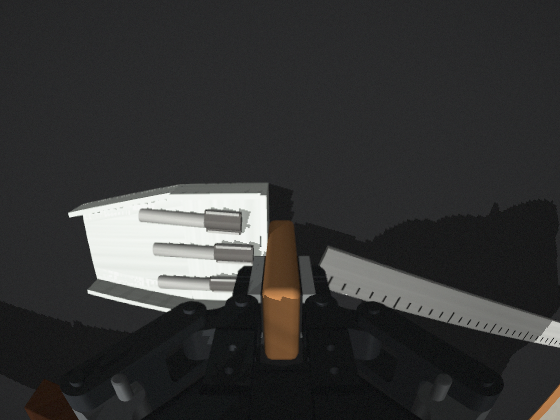

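```bash
python3 -m inch '[{"delta_pos":[0,0,-0.004],"dr":[0,0,0],"jaw":-1},{"delta_pos":[0,0,-0.008],"dr":[0,0,0],"jaw":-1},{"delta_pos":[0,0,-0.012],"dr":[0,0,0],"jaw":-1},{"delta_pos":[0,0,-0.014],"dr":[0,0,0],"jaw":-1},{"delta_pos":[0,0,-0.014],"dr":[0,0,-2],"jaw":-1},{"delta_pos":[0,0,-0.014],"dr":[0,0,-4],"jaw":-1},{"delta_pos":[0,0,-0.014],"dr":[0,0,-5],"jaw":-1},{"delta_pos":[0,0,-0.014],"dr":[0,0,-5],"jaw":-1},{"delta_pos":[0,0,-0.014],"dr":[0,0,-5],"jaw":-1},{"delta_pos":[0,0,-0.014],"dr":[0,0,-5],"jaw":-1},{"delta_pos":[0,0,-0.014],"dr":[0,0,-5],"jaw":-1},{"delta_pos":[0,0,-0.014],"dr":[0,0,-5],"jaw":-1},{"delta_pos":[0,0,-0.014],"dr":[0,0,-5],"jaw":-1},{"delta_pos":[0,0,-0.014],"dr":[0,0,-5],"jaw":-1},{"delta_pos":[0,0,-0.014],"dr":[0,0,-5],"jaw":-1},{"delta_pos":[0,0,-0.012],"dr":[0,0,-5],"jaw":-1},{"delta_pos":[0,0,-0.008],"dr":[0,0,-5],"jaw":-1},{"delta_pos":[0,0,-0.004],"dr":[0,0,-4],"jaw":-1},{"delta_pos":[0,0,0],"dr":[0,0,-2],"jaw":-1},{"delta_pos":[0,0,0],"dr":[0,0,0],"jaw":-1}]'
python3 - <<'E'
from h import *
go(b2w([0,.19,.215]),down(199.1))
s=snapshot('scene');save(s,'s10.png')
w=snapshot('wrist');save(w,'w10.png')
E
```

```text
clock: 11.52
tool_pos: [0.5603, 0.2528, 0.2366]
tool_rot: [0.0, 0.051, 0.999, 0.0]
ft_force: [-0.3, -0.3, -2.2]
grip_width: 0.152
t 11.52 pos [0.5603 0.2528 0.2366] yaw 174.1 tilt 0.0
q [-0.17  0.82 -0.7   1.29  0.53  1.22  0.58] F [-0.3 -0.3 -2.2] grip 0.152
delta now [  53.9 -292.9   21.5]
dr [ 1.000e-02  5.000e-02 -2.495e+01] delta after turn [ 172.4 -242.8   21.6]
```

View pics/s10.png

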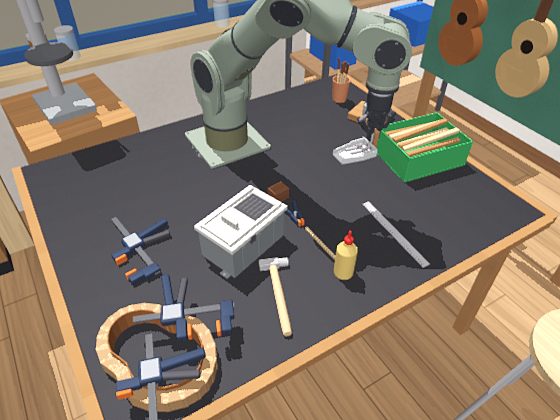

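View pics/w10.png

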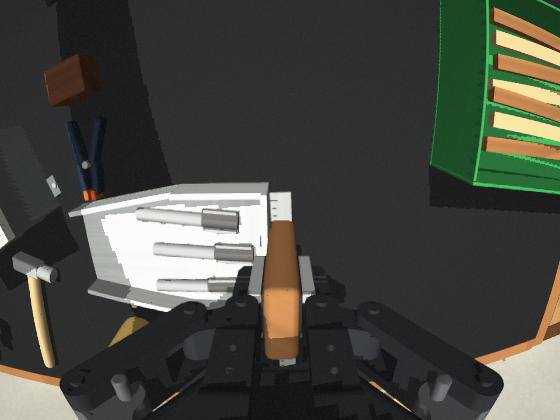

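```bash
cat >> h.py <<'E'
def pourpose(y,z,th,x=0):
    th=np.radians(th); f=np.array([0,-np.cos(th),-np.sin(th)]); n=np.array([0,-np.sin(th),np.cos(th)])
    tcp=np.array([x,y,z])-.127*f+.018*n
    M=np.stack([np.cross(-f,-n),-f,-n],1)
    return b2w(tcp), BR*R.from_matrix(M)
def rows(poses,p=None,r=None):
    if p is None: p,r=state()['tool_pos'],rot()
    for P,Q in poses:
        print(np.round(r.inv().apply(P-p)*1000,1), np.round(np.degrees((r.inv()*Q).as_rotvec()),1)); p,r=P,Q
E
python3 - <<'E'
from h import *
P,Q=pourpose(.06,.215,0); print(P,Q.as_matrix().round(2)); go(P,Q)
E
```

```text
[ 0.47781025 -0.03589455  0.233     ] [[-0.94 -0.33  0.  ]
 [-0.33  0.94  0.  ]
 [-0.    0.   -1.  ]]
t 11.62 pos [0.5603 0.2528 0.236 ] yaw 174.0 tilt 0.0
q [-0.17  0.82 -0.7   1.29  0.53  1.22  0.57] F [ 0.3 -0.1 -1.8] grip 0.149
delta now [  51.6 -295.8    3. ]
dr [-0.000e+00  2.000e-02 -2.514e+01] delta after turn [ 172.4 -245.9    3. ]
```

```bash
python3 -m inch '[{"delta_pos":[0,0,0],"dr":[0,0,-3],"jaw":-1},{"delta_pos":[0,0,0],"dr":[0,0,-6],"jaw":-1},{"delta_pos":[0,0,0],"dr":[0,0,-7],"jaw":-1},{"delta_pos":[0,0,0],"dr":[0,0,-6],"jaw":-1},{"delta_pos":[0,0,0],"dr":[0,0,-3],"jaw":-1},{"delta_pos":[0.0057,-0.0082,0],"dr":[0,0,0],"jaw":-1},{"delta_pos":[0.0103,-0.0147,0],"dr":[0,0,0],"jaw":-1},{"delta_pos":[0.0138,-0.0197,0],"dr":[0,0,0],"jaw":-1},{"delta_pos":[0.0138,-0.0197,0],"dr":[0,0,0],"jaw":-1},{"delta_pos":[0.0138,-0.0197,0],"dr":[0,0,0],"jaw":-1},{"delta_pos":[0.0138,-0.0197,0],"dr":[0,0,0],"jaw":-1},{"delta_pos":[0.0138,-0.0197,0],"dr":[0,0,0],"jaw":-1},{"delta_pos":[0.0138,-0.0197,0],"dr":[0,0,0],"jaw":-1},{"delta_pos":[0.0138,-0.0197,0],"dr":[0,0,0],"jaw":-1},{"delta_pos":[0.0138,-0.0197,0],"dr":[0,0,0],"jaw":-1},{"delta_pos":[0.0138,-0.0197,0],"dr":[0,0,0],"jaw":-1},{"delta_pos":[0.0138,-0.0197,0],"dr":[0,0,0],"jaw":-1},{"delta_pos":[0.0103,-0.0147,0],"dr":[0,0,0],"jaw":-1},{"delta_pos":[0.0057,-0.0082,0],"dr":[0,0,0],"jaw":-1},{"delta_pos":[0.0023,-0.0033,0],"dr":[0,0,0],"jaw":-1}]'
python3 - <<'E'
from h import *
P,Q=pourpose(.06,.215,0); go(P,Q)
w=snapshot('wrist');save(w,'w11.png')
rows([pourpose(.052,.19,8),pourpose(.042,.165,16),pourpose(.037,.147,20)])
E
```

```text
clock: 13.28
tool_pos: [0.4775, -0.0371, 0.2355]
tool_rot: [-0.0, -0.164, 0.986, -0.0]
ft_force: [-0.0, -0.4, -2.3]
grip_width: 0.154
t 13.28 pos [ 0.4775 -0.0371  0.2355] yaw -161.1 tilt 0.0
q [ 0.51  0.66 -0.9   1.78  0.61  1.    1.26] F [-0.  -0.4 -2.3] grip 0.154
delta now [-0.7  1.1  2.5]
dr [-0.03 -0.02 -0.21] delta after turn [-0.7  1.   2.5]
[ -0.5 -11.   10. ] [-8.  -0.  -0.2]
[ -0.  -17.1   5.9] [-8.  0. -0.]
[ -0.  -11.3   7.1] [-4. -0.  0.]
```

View pics/w11.png

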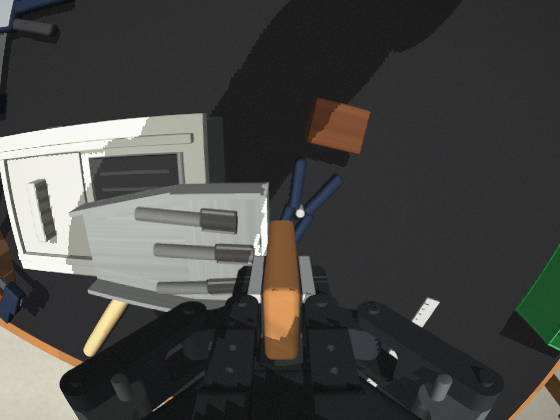

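```bash
python3 -m inch '[{"delta_pos":[-0.0002,-0.0055,0.005],"dr":[-4,0,-0.1],"jaw":-1},{"delta_pos":[-0.0002,-0.0055,0.005],"dr":[-4,0,-0.1],"jaw":-1},{"delta_pos":[0,-0.0085,0.003],"dr":[-4,0,0],"jaw":-1},{"delta_pos":[0,-0.0085,0.003],"dr":[-4,0,0],"jaw":-1},{"delta_pos":[0,-0.0056,0.0035],"dr":[-2,0,0],"jaw":-1},{"delta_pos":[0,-0.0056,0.0035],"dr":[-2,0,0],"jaw":-1},{"delta_pos":[0,0,0],"dr":[0,0,0],"jaw":-1},{"delta_pos":[0,0,0],"dr":[0,0,0],"jaw":-1}]'
python3 - <<'E'
from h import *
P,Q=pourpose(.037,.147,20); go(P,Q)
s=snapshot('scene');save(s,'s12.png');cv2.imwrite('pics/s12z.png',cv2.resize(s['img'][130:290,180:340],None,fx=3.7,fy=3.7)[:,:,::-1])
w=snapshot('wrist');save(w,'w12.png');np.savez('pics/wrist12.npz',**w)
E
```

```text
clock: 14.0
tool_pos: [0.4899, -0.0679, 0.2061]
tool_rot: [-0.029, -0.165, 0.971, 0.171]
ft_force: [-0.5, 0.7, -2.3]
grip_width: 0.152
t 14.0 pos [ 0.4899 -0.0679  0.2061] yaw -160.7 tilt 20.0
q [ 0.74  0.89 -1.03  1.59  0.44  1.12  1.58] F [-0.5  0.7 -2.3] grip 0.152
delta now [ 0.9 -2.1 -2.1]
dr [ 0.01 -0.05  0.15] delta after turn [ 0.9 -2.1 -2.1]
```

View pics/s12z.png

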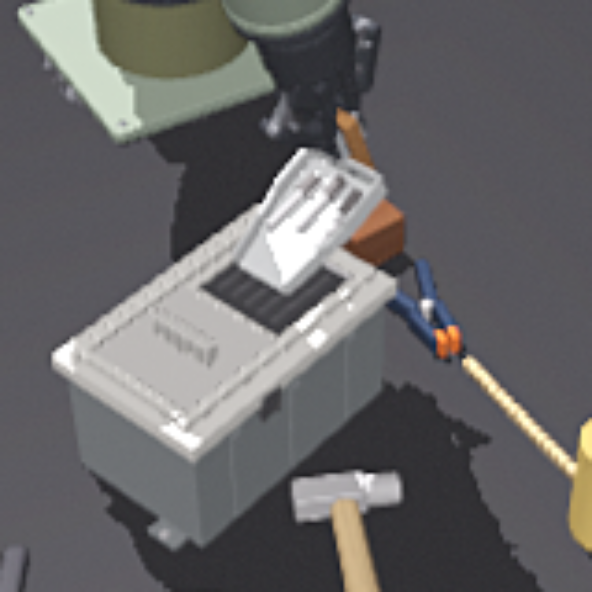

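View pics/w12.png

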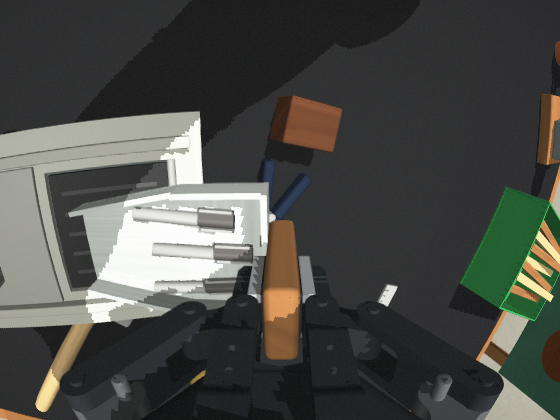

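Run:
```python
from h import *
def pp(phi,th,d=.061):
    p=np.radians(phi); return pourpose(.100-d*np.cos(p),.128-d*np.sin(p),th)
L=[pourpose(.038,.131,22)]+[pp(a,b) for a,b in ((8,28.3),(16,34.7),(24,41),(32,47.4),(40,53.7),(48.7,60))]
rows(L)
```

```text
[ 1.1 -7.9  9.4] [-2.1 -0.   0.2]
[ 0.  -5.6 -2.6] [-6.3  0.  -0. ]
[-0.  -5.2 -5.9] [-6.4 -0.   0. ]
[-0.  -4.9 -5.6] [-6.3 -0.  -0. ]
[ 0.  -4.7 -5.8] [-6.4 -0.   0. ]
[ 0.  -4.4 -5.5] [-6.3  0.   0. ]
[-0.  -4.2 -4.7] [-6.3 -0.  -0. ]
```

```bash
python3 -m inch '[{"delta_pos":[0.0005,-0.004,0.0047],"dr":[-1,0,0.1],"jaw":-1},{"delta_pos":[0.0005,-0.004,0.0047],"dr":[-1,0,0.1],"jaw":-1},{"delta_pos":[0,-0.0056,-0.0026],"dr":[-6.3,0,0],"jaw":-1},{"delta_pos":[0,-0.0052,-0.0059],"dr":[-6.4,0,0],"jaw":-1},{"delta_pos":[0,-0.0049,-0.0056],"dr":[-6.3,0,0],"jaw":-1},{"delta_pos":[0,-0.0047,-0.0058],"dr":[-6.4,0,0],"jaw":-1},{"delta_pos":[0,-0.0044,-0.0055],"dr":[-6.3,0,0],"jaw":-1},{"delta_pos":[0,-0.0042,-0.0047],"dr":[-6.3,0,0],"jaw":-1},{"delta_pos":[0,0,0],"dr":[0,0,0],"jaw":-1},{"delta_pos":[0,0,0],"dr":[0,0,0],"jaw":-1},{"delta_pos":[0,0,0],"dr":[0,0,0],"jaw":-1},{"delta_pos":[0,0,0],"dr":[0,0,0],"jaw":-1}]'
python3 - <<'E'
from h import *
P,Q=pourpose(.0604,.082,60); go(P,Q)
s=snapshot('scene');save(s,'s13.png');cv2.imwrite('pics/s13z.png',cv2.resize(s['img'][130:290,180:340],None,fx=3.7,fy=3.7)[:,:,::-1])
w=snapshot('wrist');save(w,'w13.png');np.savez('pics/wrist13.npz',**w)
E
```

```text
clock: 15.1
tool_pos: [0.5037, -0.112, 0.2012]
tool_rot: [-0.083, -0.144, 0.855, 0.492]
ft_force: [0.9, -2.5, -1.0]
grip_width: 0.148
t 15.1 pos [ 0.5037 -0.112   0.2012] yaw -160.9 tilt 59.9
q [ 0.87  1.31 -1.16  1.07  0.13  1.66  1.88] F [ 0.9 -2.5 -1. ] grip 0.148
delta now [-0.4  0.7  1.6]
dr [-0.11  0.   -0.02] delta after turn [-0.4  0.7  1.6]
```

View pics/s13z.png

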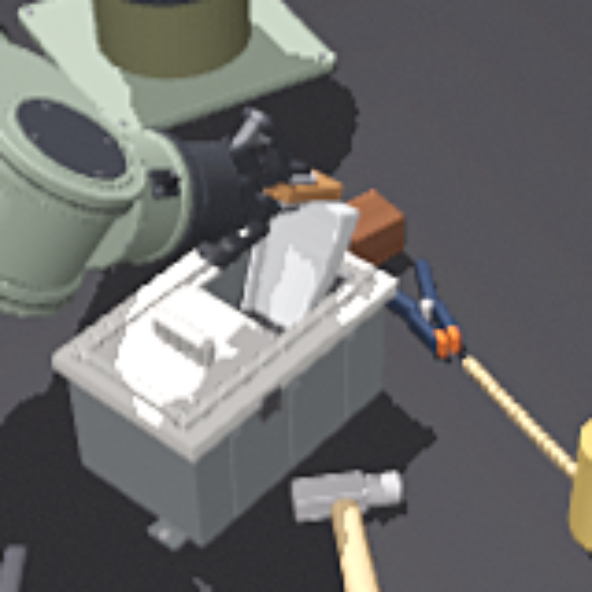

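View pics/w13.png

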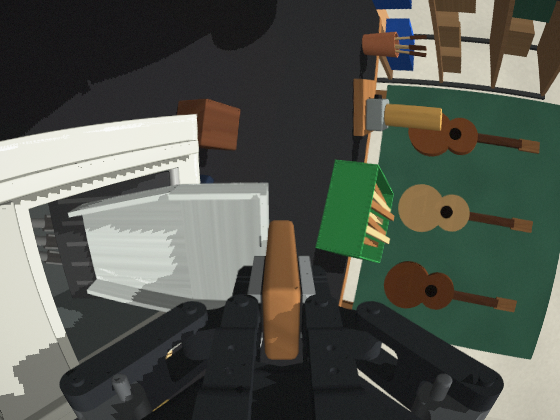

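```bash
python3 -m inch '[{"delta_pos":[0,0,0],"dr":[0,0,0],"jaw":-1},{"delta_pos":[0,0,0],"dr":[0,0,0],"jaw":-1},{"delta_pos":[0,0,0],"dr":[0,0,0],"jaw":-1}]'
python3 - <<'E'
from h import *
w=snapshot('wrist');cv2.imwrite('pics/w14z.png',cv2.convertScaleAbs(cv2.resize(w['img'][170:360,0:200],None,fx=3.1,fy=3.1,interpolation=cv2.INTER_CUBIC)[:,:,::-1],alpha=1.6,beta=20))
np.savez('pics/wrist14.npz',**w); go([.5,-.11,.2])
t=wcloud(w);P=rot().apply(t.reshape(-1,3))+state()['tool_pos'];b=BR.inv().apply(P-BC).reshape(t.shape)
for v in range(210,300,12): print(v,[tuple(np.round(b[v,u]*1000).astype(int)) for u in range(30,100,8)])
E
```

```text
clock: 15.45
tool_pos: [0.5037, -0.112, 0.201]
tool_rot: [-0.083, -0.143, 0.854, 0.493]
ft_force: [0.0, -0.4, -0.3]
grip_width: 0.151
t 15.5 pos [ 0.5037 -0.112   0.201 ] yaw -160.9 tilt 60.0
q [ 0.87  1.31 -1.16  1.07  0.13  1.66  1.88] F [ 0.9 -1.3  1.8] grip 0.159
delta now [2.8 0.7 3.2]
210 [(np.int64(-16), np.int64(41), np.int64(6)), (np.int64(-14), np.int64(48), np.int64(8)), (np.int64(-12), np.int64(55), np.int64(7)), (np.int64(-25), np.int64(44), np.int64(64)), (np.int64(-25), np.int64(48), np.int64(70)), (np.int64(-24), np.int64(52), np.int64(73)), (np.int64(-29), np.int64(48), np.int64(98)), (np.int64(-29), np.int64(51), np.int64(103)), (np.int64(-29), np.int64(54), np.int64(108))]
222 [(np.int64(-40), np.int64(8), np.int64(130)), (np.int64(-6), np.int64(44), np.int64(15)), (np.int64(-4), np.int64(51), np.int64(13)), (np.int64(-16), np.int64(42), np.int64(62)), (np.int64(-16), np.int64(46), np.int64(68)), (np.int64(-16), np.int64(50), np.int64(74)), (np.int64(-15), np.int64(55), np.int64(77)), (np.int64(-16), np.int64(58), np.int64(85)), (np.int64(-16), np.int64(61), np.int
[... 1708 characters left out ...]
4(-10), np.int64(8), np.int64(131)), (np.int64(52), np.int64(46), np.int64(7)), (np.int64(56), np.int64(54), np.int64(6)), (np.int64(30), np.int64(43), np.int64(61)), (np.int64(29), np.int64(47), np.int64(68)), (np.int64(29), np.int64(51), np.int64(74)), (np.int64(25), np.int64(53), np.int64(86))]
294 [(np.int64(-11), np.int64(-3), np.int64(135)), (np.int64(-9), np.int64(1), np.int64(136)), (np.int64(-4), np.int64(6), np.int64(130)), (np.int64(62), np.int64(42), np.int64(7)), (np.int64(64), np.int64(49), np.int64(10)), (np.int64(65), np.int64(55), np.int64(15)), (np.int64(40), np.int64(46), np.int64(65)), (np.int64(40), np.int64(50), np.int64(71)), (np.int64(28), np.int64(46), np.int64(96))]
```

View pics/w14z.png

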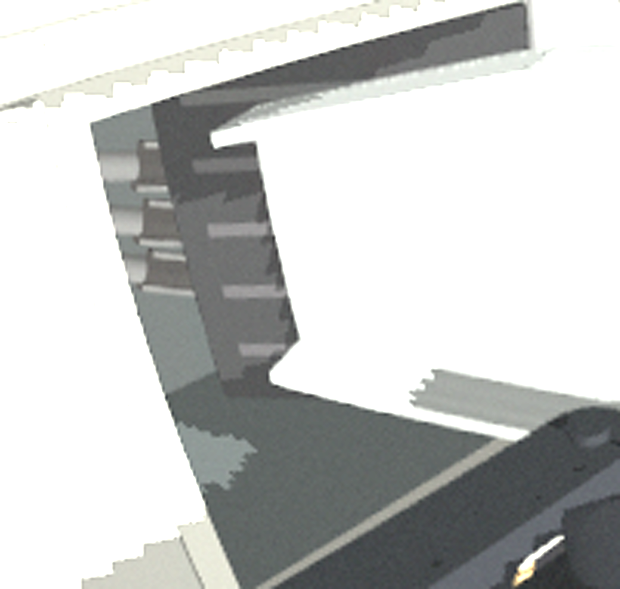

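```bash
python3 -m inch '[{"delta_pos":[0,0.01,0],"dr":[0,0,0],"jaw":-1},{"delta_pos":[0,0.018,0],"dr":[0,0,0],"jaw":-1},{"delta_pos":[0,0.022,0],"dr":[0,0,0],"jaw":-1},{"delta_pos":[0,0.022,0],"dr":[0,0,0],"jaw":-1},{"delta_pos":[0,0.022,0],"dr":[0,0,0],"jaw":-1},{"delta_pos":[0,0.022,0],"dr":[0,0,0],"jaw":-1},{"delta_pos":[0,0.012,0],"dr":[6,0,0],"jaw":-1},{"delta_pos":[0,0.01,0],"dr":[6,0,0],"jaw":-1},{"delta_pos":[0,0.01,0],"dr":[6,0,0],"jaw":-1},{"delta_pos":[0,0.01,0],"dr":[6,0,0],"jaw":-1},{"delta_pos":[0,0.01,0],"dr":[6,0,0],"jaw":-1},{"delta_pos":[0,0.01,0],"dr":[6,0,0],"jaw":-1},{"delta_pos":[0,0.01,0],"dr":[6,0,0],"jaw":-1},{"delta_pos":[0,0.01,0],"dr":[6,0,0],"jaw":-1},{"delta_pos":[0,0.01,0],"dr":[6,0,0],"jaw":-1},{"delta_pos":[0,0.01,0],"dr":[6,0,0],"jaw":-1},{"delta_pos":[0,0,0],"dr":[0,0,0],"jaw":-1}]'
python3 - <<'E'
from h import *
np.set_printoptions(precision=4,suppress=True)
go([.5605,.253,.24],down(107.0))
s=snapshot('scene');save(s,'s15.png');cv2.imwrite('pics/s15z.png',cv2.resize(s['img'][90:290,180:380],None,fx=2.9,fy=2.9)[:,:,::-1])
w=snapshot('wrist');save(w,'w15.png')
b=BR.inv().apply((cloud(s)-BC).reshape(-1,3)).reshape(420,560,3)
k=(abs(b[...,0])<.03)&(b[...,2]>.147)&(b[...,2]<.162)&(abs(b[...,1])<.075);print('rib',np.median(b[k],0))
for y in (.02,.04,.06,.08):
    k=(abs(b[...,0])<.035)&(abs(b[...,1]-y)<.008)&(b[...,2]<.15)&(b[...,2]>.02);print(y,k.sum(),np.median(b[k][:,2]))
E
```

```text
clock: 16.92
tool_pos: [0.4564, 0.0246, 0.357]
tool_rot: [0.002, -0.17, 0.985, -0.003]
ft_force: [0.6, 2.4, -0.3]
grip_width: 0.151
t 16.92 pos [0.4564 0.0246 0.357 ] yaw -160.4 tilt 0.4
q [ 0.46  0.5  -1.02  1.61  0.45  1.28  1.28] F [ 0.6  2.4 -0.3] grip 0.151
delta now [-174.3  181.   116.2]
dr [-0.19  0.44 92.59] delta after turn [188.  166.3 117. ]
rib [ 0.0014 -0.0522  0.1554]
0.02 82 0.1309039425254156
0.04 85 0.13078311741183313
0.06 78 0.13099620147686397
0.08 73 0.13063693263451304
```

View pics/s15z.png

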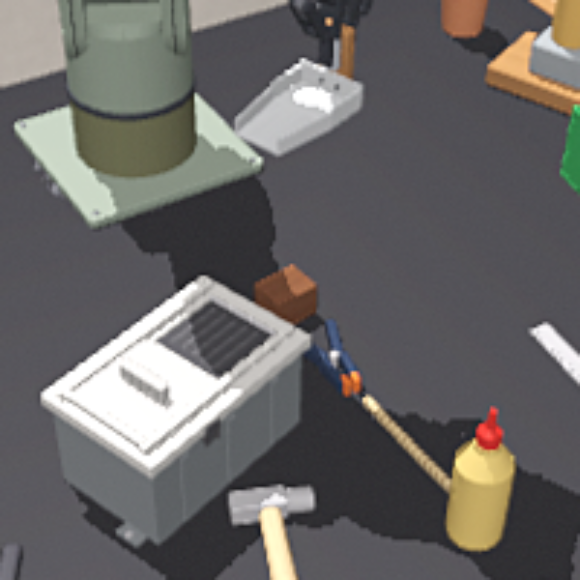

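```bash
python3 -m inch '[{"delta_pos":[-0.0145,0.015,0],"dr":[0,0,0],"jaw":-1},{"delta_pos":[-0.02,0.021,0],"dr":[0,0,0],"jaw":-1},{"delta_pos":[-0.02,0.021,0],"dr":[0,0,0],"jaw":-1},{"delta_pos":[-0.02,0.021,0],"dr":[0,0,0],"jaw":-1},{"delta_pos":[-0.02,0.021,0],"dr":[0,0,0],"jaw":-1},{"delta_pos":[-0.02,0.021,0],"dr":[0,0,0],"jaw":-1},{"delta_pos":[-0.02,0.021,0],"dr":[0,0,0],"jaw":-1},{"delta_pos":[-0.02,0.021,0],"dr":[0,0,0],"jaw":-1},{"delta_pos":[-0.02,0.019,0],"dr":[0,0,0],"jaw":-1},{"delta_pos":[0,0,0],"dr":[0,0,4],"jaw":-1},{"delta_pos":[0,0,0.01],"dr":[0,0,7],"jaw":-1},{"delta_pos":[0,0,0.01],"dr":[0,0,7],"jaw":-1},{"delta_pos":[0,0,0.01],"dr":[0,0,7],"jaw":-1},{"delta_pos":[0,0,0.01],"dr":[0,0,7],"jaw":-1},{"delta_pos":[0,0,0.01],"dr":[0,0,7],"jaw":-1},{"delta_pos":[0,0,0.01],"dr":[0,0,7],"jaw":-1},{"delta_pos":[0,0,0.01],"dr":[0,0,7],"jaw":-1},{"delta_pos":[0,0,0.01],"dr":[0,0,7],"jaw":-1},{"delta_pos":[0,0,0.01],"dr":[0,0,7],"jaw":-1},{"delta_pos":[0,0,0.01],"dr":[0,0,7],"jaw":-1}]'
python3 -c "
from h import *
go([.5605,.253,.0197],down(107.0))"
```

```text
clock: 18.68
tool_pos: [0.5643, 0.2463, 0.2535]
tool_rot: [-0.001, 0.465, 0.885, -0.0]
ft_force: [-0.2, 0.4, -1.6]
grip_width: 0.15
t 18.68 pos [0.5643 0.2463 0.2535] yaw 124.6 tilt 0.2
q [-0.22  0.78 -0.55  1.25  0.4   1.22 -0.18] F [-0.2  0.4 -1.6] grip 0.15
delta now [  7.2   1.2 233.8]
dr [-0.15 -0.1  17.59] delta after turn [  7.5  -1.6 233.8]
```

```bash
python3 -m inch '[{"delta_pos":[0,0,0.015],"dr":[0,0,7],"jaw":-1},{"delta_pos":[0,0,0.02],"dr":[0,0,6],"jaw":-1},{"delta_pos":[0,0,0.02],"dr":[0,0,4],"jaw":-1},{"delta_pos":[0.003,0,0.025],"dr":[0,0,0],"jaw":-1},{"delta_pos":[0.003,0,0.025],"dr":[0,0,0],"jaw":-1},{"delta_pos":[0,0,0.025],"dr":[0,0,0],"jaw":-1},{"delta_pos":[0,0,0.02],"dr":[0,0,0],"jaw":-1},{"delta_pos":[0,0,0.015],"dr":[0,0,0],"jaw":-1},{"delta_pos":[0,0,0.01],"dr":[0,0,0],"jaw":-1},{"delta_pos":[0,0,0],"dr":[0,0,0],"jaw":-1},{"delta_pos":[0,0,0],"dr":[0,0,0],"jaw":-1}]'
python3 - <<'E'
from h import *
go([.5605,.253,.0197],down(107.0))
w=snapshot('wrist');save(w,'w16.png')
E
```

```text
clock: 19.6
tool_pos: [0.5622, 0.2526, 0.0797]
tool_rot: [-0.001, 0.588, 0.809, -0.001]
ft_force: [0.2, -0.4, -1.5]
grip_width: 0.152
t 19.6 pos [0.5622 0.2526 0.0797] yaw 108.0 tilt 0.1
q [-0.29  0.97 -0.4   1.46  0.46  0.81 -0.54] F [ 0.2 -0.4 -1.5] grip 0.152
delta now [ 0.8 -1.4 60. ]
dr [-0.1  -0.03  0.99] delta after turn [ 0.8 -1.5 60. ]
```

View pics/w16.png

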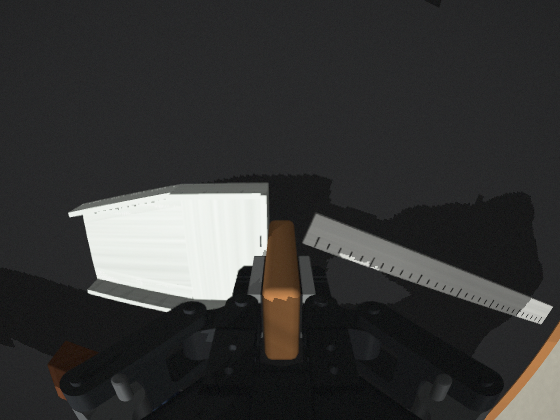

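```bash
python3 -m inch '[{"delta_pos":[0,-0.003,0.012],"dr":[0,0,0.9],"jaw":-1},{"delta_pos":[0,-0.003,0.016],"dr":[0,0,0],"jaw":-1},{"delta_pos":[0,0,0.014],"dr":[0,0,0],"jaw":-1},{"delta_pos":[0,0,0.008],"dr":[0,0,0],"jaw":-1},{"delta_pos":[0,0,0.005],"dr":[0,0,0],"jaw":-1},{"delta_pos":[0,0,0.002],"dr":[0,0,0],"jaw":-1},{"delta_pos":[0,0,0],"dr":[0,0,0],"jaw":-1},{"delta_pos":[0,0,0],"dr":[0,0,0],"jaw":-1}]'
python3 - <<'E'
from h import *
go([.5605,.253,.0197],down(107.0))
E
```

```text
clock: 20.32
tool_pos: [0.5567, 0.2514, 0.0234]
tool_rot: [-0.0, 0.594, 0.805, 0.0]
ft_force: [0.3, 1.7, -1.8]
grip_width: 0.153
t 20.32 pos [0.5567 0.2514 0.0234] yaw 107.1 tilt 0.0
q [-0.31  1.04 -0.36  1.51  0.5   0.68 -0.59] F [ 0.3  1.7 -1.8] grip 0.153
delta now [0.4 4.1 3.7]
dr [-0.01 -0.02  0.15] delta after turn [0.4 4.1 3.7]
```

```bash
python3 -m inch '[{"delta_pos":[0,0,0.002],"dr":[0,0,0],"jaw":-1},{"delta_pos":[0,0,0.001],"dr":[0,0,0],"jaw":-1},{"delta_pos":[0,0,0.0005],"dr":[0,0,0],"jaw":-1},{"delta_pos":[0,0,0],"dr":[0,0,0],"jaw":-1}]'
python3 - <<'E'
from h import *
go([.5605,.253,.0197],down(107.0))
E
```

```text
clock: 20.65
tool_pos: [0.5565, 0.2512, 0.0197]
tool_rot: [-0.0, 0.594, 0.805, -0.0]
ft_force: [-1.1, -0.2, 4.4]
grip_width: 0.151
t 20.65 pos [0.5565 0.2512 0.0197] yaw 107.1 tilt 0.0
q [-0.31  1.05 -0.35  1.51  0.5   0.68 -0.59] F [-1.1 -0.2  4.4] grip 0.151
delta now [ 0.5  4.4 -0. ]
dr [-0.03  0.    0.15] delta after turn [ 0.5  4.4 -0. ]
```

```bash
python3 -m inch '[{"delta_pos":[0,0,0],"dr":[0,0,0],"jaw":-0.5},{"delta_pos":[0,0,0],"dr":[0,0,0],"jaw":-0.3},{"delta_pos":[0,0,0],"dr":[0,0,0],"jaw":0.3},{"delta_pos":[0,0,0],"dr":[0,0,0],"jaw":1},{"delta_pos":[0,0,0],"dr":[0,0,0],"jaw":1},{"delta_pos":[0,0,0],"dr":[0,0,0],"jaw":1},{"delta_pos":[0,0,-0.01],"dr":[0,0,0],"jaw":1},{"delta_pos":[0,0,-0.02],"dr":[0,0,0],"jaw":1},{"delta_pos":[0,0,-0.03],"dr":[0,0,0],"jaw":1},{"delta_pos":[0,0,-0.03],"dr":[0,0,0],"jaw":1},{"delta_pos":[0,0,-0.03],"dr":[0,0,0],"jaw":1},{"delta_pos":[0,0,-0.03],"dr":[0,0,0],"jaw":1},{"delta_pos":[0,0,-0.03],"dr":[0,0,0],"jaw":1},{"delta_pos":[0,0,-0.03],"dr":[0,0,0],"jaw":1},{"delta_pos":[0,0,0],"dr":[0,0,0],"jaw":1}]'
python3 - <<'E'
from h import *
np.set_printoptions(precision=4,suppress=True)
go([.5605,.253,.0197],down(107.0)); r=rot();st=state()
w=snapshot('wrist');save(w,'w17.png');t=wcloud(w);P=(r.apply(t.reshape(-1,3))+st['tool_pos']).reshape(t.shape)
m=(P[...,0]>.38)&(P[...,0]<.62)&(P[...,1]>.13)&(P[...,1]<.34)
p=P[m&(P[...,2]>.068)&(P[...,2]<.085)]; print(len(p),np.median(p,0),cv2.minAreaRect(p[:,:2].astype(np.float32)))
s=snapshot('scene');save(s,'s17.png');np.savez('pics/scene17.npz',**s)
b=BR.inv().apply((cloud(s)-BC).reshape(-1,3)).reshape(420,560,3)
k=(abs(b[...,0])<.03)&(b[...,2]>.147)&(b[...,2]<.162)&(abs(b[...,1])<.075);print('rib',np.median(b[k],0))
tt=snapshot('top');save(tt,'t17.png')
E
```

```text
clock: 21.9
tool_pos: [0.5577, 0.2523, 0.2354]
tool_rot: [0.001, 0.594, 0.805, 0.003]
ft_force: [0.9, 0.7, 0.0]
grip_width: 1.003
t 21.9 pos [0.5577 0.2523 0.2354] yaw 107.1 tilt 0.4
q [-0.27  0.77 -0.47  1.31  0.36  1.13 -0.47] F [0.9 0.7 0. ] grip 1.003
delta now [ -0.6   1.5 215.7]
dr [ 0.36 -0.11  0.15] delta after turn [ -0.2   2.9 215.7]
475 [0.556  0.2517 0.0761] ((0.5561356544494629, 0.2503485083580017), (0.013124192133545876, 0.035159848630428314), 17.15105628967285)
rib [ 0.0017 -0.0523  0.1552]
```

View pics/s17.png

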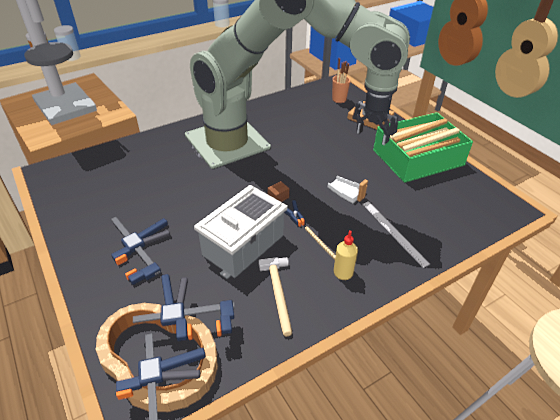

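View pics/w17.png

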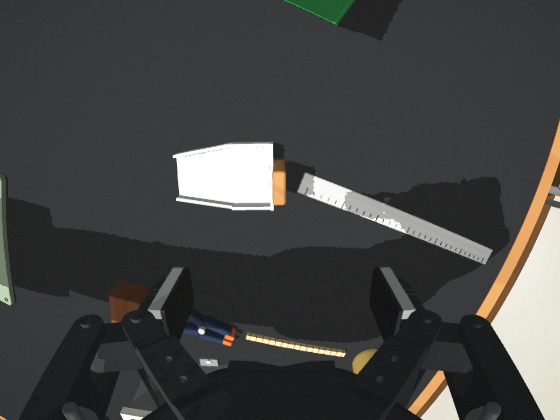

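View pics/t17.png

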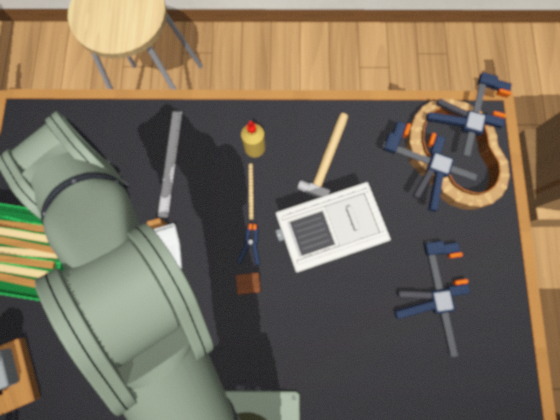

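Run:
```python
from h import *
np.set_printoptions(precision=4,suppress=True)
tt=snapshot('top');np.savez('pics/top17.npz',**tt)
cv2.imwrite('pics/t17z.png',cv2.resize(tt['img'][175:280,265:400],None,fx=5.5,fy=5.5,interpolation=cv2.INTER_CUBIC)[:,:,::-1])
for n in ('top0','top17','scene0','scene17'):
    b=BR.inv().apply((cloud(load(n))-BC).reshape(-1,3)).reshape(420,560,3)
    k=(abs(b[...,0])<.028)&(b[...,2]>.15)&(b[...,2]<.162)&(abs(b[...,1])<.075);p=b[k];print(n,'rib',p.mean(0),np.percentile(p[:,1],[5,95]))
    o=[]
    for y in np.r_[np.arange(-.116,-.084,.002)]:
        kk=(abs(b[...,0])<.04)&(abs(b[...,1]-y)<.0015)&(b[...,2]>.12)&(b[...,2]<.15); o.append((round(y,3),kk.sum(),round(float(np.median(b[kk][:,2])),4) if kk.sum() else 0))
    print([(a,c) for a,_,c in o])
    o=[]
    for y in np.r_[np.arange(-.014,.016,.002),np.arange(.09,.116,.002)]:
        kk=(abs(b[...,0])<.04)&(abs(b[...,1]-y)<.0015)&(b[...,2]>.12)&(b[...,2]<.15); o.append((round(y,3),round(float(np.median(b[kk][:,2])),4) if kk.sum() else 0))
    print(o)
```

```text
top0 rib [-0.0002  0.0453  0.1543] [0.0395 0.0508]
[(np.float64(-0.116), 0.1301), (np.float64(-0.114), 0.1297), (np.float64(-0.112), 0.1351), (np.float64(-0.11), 0.1379), (np.float64(-0.108), 0.139), (np.float64(-0.106), 0.1387), (np.float64(-0.104), 0.1357), (np.float64(-0.102), 0.1306), (np.float64(-0.1), 0.1293), (np.float64(-0.098), 0.129), (np.float64(-0.096), 0.129), (np.float64(-0.094), 0.1293), (np.float64(-0.092), 0.1294), (np.float64(-0.09), 0.1294), (np.float64(-0.088), 0.1288), (np.float64(-0.086), 0.1292)]
[(np.float64(-0.014), 0.1296), (np.float64(-0.012), 0.1297), (np.float64(-0.01), 0.1296), (np.float64(-0.008), 0.1301), (np.float64(-0.006), 0.1347), (np.float64(-0.004), 0.1349), (np.float64(-0.002), 0.1346), (np.float64(0.0), 0.1341), (np.float64(0.002), 0.1343), (np.float64(0.004), 0.1345), (np.float64(0.006), 0.1348), (np.float64(0.008), 0.1347), (np.float64(0.01), 0.1342), (np.float64(0.012), 0.1346), (np.float64(0.014), 0.1345), (np.float64(0.09), 0.1346), (np.float64(0.092), 0.1343), (np.float64(0.094), 0.1348), (np.float64(0.096), 0.1341), (np.float64(0.098), 0
[... 3665 characters left out ...]
6), 0.137), (np.float64(-0.004), 0.1366), (np.float64(-0.002), 0.1362), (np.float64(0.0), 0.1364), (np.float64(0.002), 0.1365), (np.float64(0.004), 0.1369), (np.float64(0.006), 0.1346), (np.float64(0.008), 0.1317), (np.float64(0.01), 0.1319), (np.float64(0.012), 0.1311), (np.float64(0.014), 0.1312), (np.float64(0.09), 0.132), (np.float64(0.092), 0.1312), (np.float64(0.094), 0.1303), (np.float64(0.096), 0.1304), (np.float64(0.098), 0.1323), (np.float64(0.1), 0.1334), (np.float64(0.102), 0.1337), (np.float64(0.104), 0.1337), (np.float64(0.106), 0.133), (np.float64(0.108), 0.1331), (np.float64(0.11), 0.1324), (np.float64(0.112), 0.1338), (np.float64(0.114), 0.1319), (np.float64(0.116), 0.1316)]
```

View pics/t17z.png

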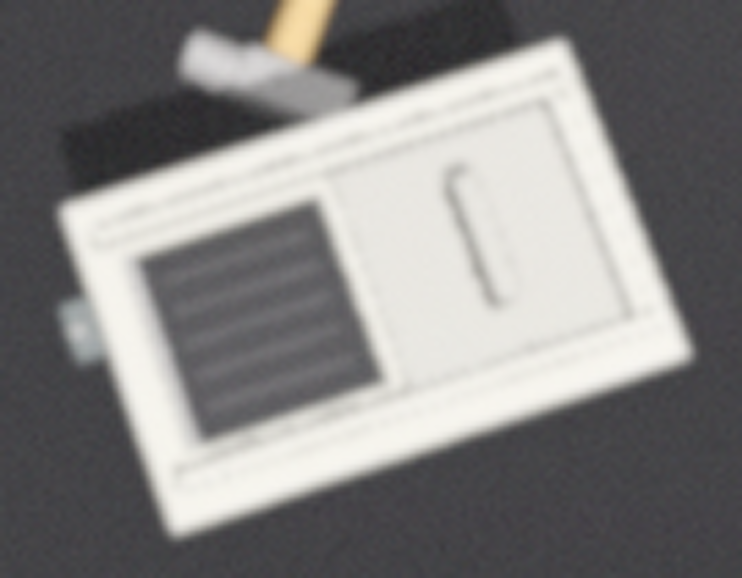

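```bash
python3 -c "
from bench import *
print(state()['clock'],close_job())"
```

```text
the job is handed in; nothing more can be done
22.1 None
```

The job is handed in at about 22 s. The shutter is back at its end stop, all three cutters are in the bin, the flap is shut, and the empty pan stands upright on the bench.

**What I did**
- I pushed the shutter back by its rib. The first pass went over the rib without touching it. Both cameras put the shut fingertips about 17 mm behind the reported TCP, where the spec says 25 mm ahead of it. I corrected for this and pushed again.
- I gripped the pan by its wooden grip and pressed the flap down with the nose, to roughly 0.85 rad. I tipped the pan to 60° and drew it back out.
- I put the pan back about 5 mm from where it started, moved slightly away from the rule.

**Last checks**
- **Cutters:** with the flap held down, the wrist view showed all three lying on the bin floor and the pan empty.
- **Flap:** it measured level with the lid again, and the last pictures show it shut.
- **Pan:** it stands upright, with the grip top at 76 mm, the same as at the start.
- **Other items:** nothing else looks moved in the final scene and top pictures.

**Checks that disagreed**
- **Shutter travel:** I measured about 95 mm, not 105 mm. The plate is flush against the stop bar with no gap, so the shutter probably started about 9–10 mm open.
- **Push force:** the force was about 62 N when the shutter reached the stop. That is under the 120 N wrist limit. The contact was through the fingers, so I took the 40 N limit, which names the arm and the gripper's body, not to apply.

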